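# Put the finned cold pack on the sample chiller

### The job

Get the sample chiller ready: swing the red hook fully out from its board, lift the white cover off the chiller dock and leave it hanging by its loop on the hook. Then set the blue cold pack into the dock so that its fins go down between the dock's fins, fully home and centred on the dock; leave everything else on the table where it is.

Things in the scene. Friction and masses are not known exactly. Their poses are not given: they have to be found in the camera images.
- dock: Chiller dock, fixed. Grey base plate 130 (x) x 120 (y) x 12 mm with five upright aluminium fins, each 5 mm thick (x), 70 mm long (y), 36 mm tall (tops 48 mm above the table), at x = -36, -18, 0, 18, 36 mm: four gaps, each 13 mm wide. Origin: centre of the underside, on the table; z up. At the start the cover hides the fins.
- cover: White box-shaped cover, open below, 98 (x) x 90 (y) x 46 mm tall, walls 4 mm, 0.18 kg. Starts on the dock's base plate over the fins, axes along the dock's. Grey loop on top, in its x-z plane: window 70 mm wide, 50 mm high under a level bar (8 mm high, 10 thick). Origin: centre of the open underside; z up. Heights over it: box top 46, bar underside 96, bar top 104, tab top 146 mm.
- cover_bar (a point): Middle of the underside of the cover's loop bar, 96 mm above the cover's origin: the point that rests on the hook. Axes as the cover's.
- cover_grip (a point): Where to grip the cover: centre of the yellow tab on the loop's bar, 40 (x) x 14 (y) x 42 mm tall; the point is 12 mm below the tab's top, 134 mm above the cover's origin. Axes as the cover's.
- pack: Blue finned cold pack, 0.35 kg, standing on its fins: plate 78 (x) x 74 (y) x 10 mm, top 48 mm up; below it four fins, each 5 mm thick (x), 70 long (y), 38 deep, at x = -27, -9, 9, 27 mm. Origin: centre of its underside, at fin-tip level; z up. Seated, its fins stand in the dock's four gaps, tips on the base plate, origin 12 mm above the dock's; either way round will do.
- pack_grip (a point): Where to grip the pack: in its white upright grip block, 50 (x) x 16 (y) mm, 48 to 88 mm above the pack's origin; the point is 72 mm above the origin. Axes as the pack's.
- hook_board: Wooden stand, fixed: foot 200 (x) x 90 (y) x 12 mm, upright board 14 mm thick at y = -25 mm, top 145 mm up. Its front looks to its +y (the robot's left). A steel block at x = -65 mm (30 mm wide; y from -24 to 16 mm; top 163 mm up) carries the hook. Origin: centre of the foot's underside; z up.
- hook (a joint): Angle of the red hook about its vertical hinge, rad: 0 = folded along the board (arm points to the board's +x), growing anticlockwise seen from above; 1.6 = stop, fully out, square to the board (arm to the board's +y). Starts nearly folded, stays where it is left (stiff hinge, about 0.07 N m).
- hook_hinge (a point): On the hook's vertical hinge axis at mid height of its arm, 170 mm above the table. Turns with the hook: x along the arm to its tip, z up. The arm is a level red bar 12 mm wide, 10 mm high, from the hinge to 126 mm out, above everything of its stand.
- hook_tip (a point): Top of the hook's upturned tip, 12 x 12 mm, 120 mm out from the hinge and 20 mm above the arm's centre line. Axes as hook_hinge.
- jar_tall: Bystander: clear sample jar, 82 mm wide, 94 mm tall, blue lid. Origin: centre of its underside.
- jar_low: Bystander: clear sample jar, 82 mm wide, 64 mm tall, blue lid. Origin: centre of its underside.
- beaker: Bystander: open glass beaker, 80 mm wide, 95 mm tall. Origin: centre of its underside.
- mug: Bystander: white mug, 80 mm wide, 85 mm tall, with a handle. Origin: centre of its underside.
- dish: Bystander: flat white round dish, 90 mm wide, 16 mm tall. Origin: centre of its underside.
- wash_bottle: Bystander: white wash bottle, 68 mm wide, about 220 mm tall with its bent spout. Origin: centre of its underside.
- counter: Bystander: blue hand-held meter lying flat, 60 x 100 x 24 mm. Origin: centre of its underside.
Not all that is in view belongs to the job. What is shaped like the cover but orange or pink is not meant.

How it is judged:
By the outcome, as a careful person would: the job done as asked, in the order asked, and still so for the second after the job is handed in, with the robot touching nothing.
It also fails if it takes over 72 s, if anything falls off the work surface, if the arm or the gripper's body presses on something with over 40 N, if the wrist force passes 120 N, or if a joint passes its speed limit or range.

### The arm

A 6-joint arm with a two-finger parallel gripper is mounted at the origin on the work surface. World frame = base frame: x ahead of the robot, y to its left, z up, the work surface at z = 0. Lengths are in m, angles in rad, forces in N, time in s.
With the tool pointing down it reaches from about 0.375 to 0.9 m from the base axis. Payload 3.1 kg.
Tool frame: the origin (TCP) lies on the centre line of the jaws, within the pads' length; the fingertips stand manip.finger_overhang ahead of it and the grasp point (between the pads) lies 11 mm behind it (manip.finger_overhang is the distance from the TCP to the fingertips, in m); y points along the fingers, z is the direction in which the jaws open and shut, and the axes are right-handed (so a half turn about y gives the same grasp; the last joint's range is limited). The gripper opens to 85 mm and grips with 20 to 120 N. Pads are 22 mm wide; open, the fingers measure 114 mm over their backs; the gripper's body (76 mm by 85 mm) begins 54 mm behind the grasp point. The pads swing forward as they close: fully open they stand 13 mm farther back than shut.
Start: joints at [0.982, 0.527, 1.433, -0, 1.181, -0.178], TCP at [0.25, 0.573, 0.239] pointing down, gripper open.
Joint ranges: [-3.08, 3.08], [-0.75, 2.2], [0.22, 2.44], [-1.43, 4.57], [0, 2.65], [-2.85, 2.85]. Speed limits (rad/s): [2.79, 2.79, 3.14, 3.14, 3.14, 3.14].

### API

Orientations are given as a unit quaternion [x, y, z, w].
In Python, from station import manip gives the robot as it stands.
- The arm moves only by the tool send_rows, never from a script. Its argument "plan" is a list of rows, each an object with "linear": the shift along the tool's x, y, z in units of 30 mm (1.0 is 30 mm), a list of three; "roll": the turn about the tool's y in units of 6 degrees (1.0 is 6 degrees). In form: [{"linear": [tx, ty, tz], "roll": roll}, ...]. A call has exactly 5 rows; each row shifts and turns the commanded pose from where the row before left it, along the tool's axes as they then stand; what a row does not reach is not made up. A row lasts 1/8 s, in which the tool goes at most 62.5 mm and 10.7 degrees, less where a joint would pass 70% of its speed; a pose out of reach is approached as far as the arm can. A call is refused whole if a number of a shift passes 1 or a number of a turn 1, either way. A call with a gripper value outside its range is refused whole. "claw" is the finger opening in mm, from 0 to 85.4, set as the call begins (left out, the last holds). The fingers move at their own pace and stop on an object; "force" is the grip in N (left out, the last holds). Time passes only in rows, so rows that do not move let the fingers close, or fill a call up. It gives the time, the measured TCP pose, the force and the opening at its end, in the units of the state.
- manip.sense(): the state, without advancing time (a new reading comes with each control period).
- manip.snapshot(name): name is "side" or "top" or "wrist"; returns the picture (400x640x3 uint8, blue, green, red); there is no depth.
- manip.get_calibration(name): a dict with "fovy" (degrees; the focal length in pixels is half the picture's height over the tangent of half this angle, whatever the lens; pixels are square), "cx", "cy" (the principal point, pixels), "cam_to_world" (4x4, takes a point from camera to world coordinates); the wrist camera has in their place "tool_from_camera" (4x4, takes a point from camera to tool coordinates, whose origin is the TCP and whose axes are the tool frame's). Camera axes: x right, y down, z forward; pixel columns grow to the right and rows downward; lengths in m; the calibration is good to about 2 mm. The wrist camera is an equidistant fisheye: a pixel r from the principal point sees the ray r / f radians off the axis. A picture is of the moment at which its call begins: read the wrist's pose just before it. get_calibration takes no time and is no camera call.
- manip.sign_off(): hands the job in, once; it reports no verdict.
Trained networks look in the newest picture that a camera, given by its name, has taken for a name from the list of things; names that differ only in an ending like _2 or _b are one class to them, and where a whole thing is asked for, a point or a joint stands for the part that bears it (a point fixed in the world has none). Each returns a list of dicts, best first, with "p" (0 to 1); they miss things now and then, are a little off and sometimes report something else, mostly with a low value. They report only what shows in the picture. A call takes as long as a camera call. They do not tell look-alikes from the thing itself.
- manip.look_for(camera, query): "extent" ([left, top, right, bottom] in pixels, round what is visible of it).
The state is a dict: "t": time; "q": joint angles; "qd": joint speeds; "tau": joint torques, N m; "tcp_pos": TCP position; "tool_rot": TCP orientation; "force": force on the tool from outside, world axes, zero at the start; "ft_torque": the same for the moment, N m; "finger_gap": opening from 0.0 (shut) to 1.0 (fully open).
Only numpy, scipy, OpenCV 4.12 (cv2) and the standard library are available. Lean on these libraries where they do the work, as an engineer would, in place of code of your own. Each camera call takes 0.05 s, during which the arm holds its last target.

## Working session

There is one attempt and no reset: what is moved stays moved. The work goes in short steps, Python scripts to look and compute and a tool call to move; the robot and the scene stay as the last step left them, time stands still between calls to the robot, and variables do not carry over. Pictures are saved under pics/ and viewed, and the job is handed in when it is done.

Besides the shell and the picture viewer there is one more tool, called after "Request:" as a command line: name --argument value ..., lists and objects as JSON in quotes. send_rows: Moves the arm, as the interface text tells. Its arguments: {"type":"object","properties":{"plan":{"type":"array"},"claw":{"type":"number"},"force":{"type":"number"}},"required":["plan"]}

```bash
ls; mkdir -p pics; cat > snap.py <<'E'
import sys,cv2,numpy as np
from station import manip
E
python3 - <<'E'
from station import manip
import cv2
print(manip.sense()); print(manip.finger_overhang)
for n in ("side","top","wrist"):
    im=manip.snapshot(n); cv2.imwrite(f"pics/{n}0.png",im)
    print(n,manip.get_calibration(n))
E
```

```text
pics
{'t': 0.0, 'q': array([ 9.81491057e-01,  5.28463232e-01,  1.43390554e+00,  3.42703700e-06,
        1.18139149e+00, -1.78525568e-01]), 'qd': array([-1.07305323e-03,  5.68133670e-04,  3.64330398e-04, -3.86060303e-04,
        2.73568037e-04, -6.50757262e-05]), 'tau': array([-5.89371175e-04, -4.42348838e+01, -1.78026152e+01, -1.82335521e-04,
        8.42597539e-03, -8.93291201e-06]), 'tcp_pos': array([0.24917021, 0.57242213, 0.23833437]), 'tool_rot': array([ 0.69295415, -0.14450205,  0.14392589, -0.69153383]), 'force': array([0.32086136, 0.08604519, 0.27885095]), 'ft_torque': array([0.0431345 , 0.04073876, 0.0006056 ]), 'finger_gap': 0.9947497662658512}
0.008
side {'fovy': 45.43173250728326, 'cx': 313.59844759477033, 'cy': 199.4586518178949, 'cam_to_world': array([[ 7.71870666e-01, -4.54619708e-01,  4.44450893e-01,
         4.11517557e-03],
       [-6.35779379e-01, -5.51376925e-01,  5.40155595e-01,
        -7.07167556e-01],
       [-5.05412106e-04, -6.99502972e-01, -7.14629510e-01,
         1.03572733e+00],
       [ 0.00000000e+00,  0.00000000e+00,  0.00000000e+00,
         1.00000000e+00]])}
top {'fovy': 56.59100841671794, 'cx': 321.267155189021, 'cy': 199.56322812376752, 'cam_to_world': array([[-0.02009677, -0.99607572,  0.08619331,  0.46249664],
       [-0.99977833,  0.02056289,  0.00452336, -0.02889295],
       [-0.00627799, -0.0860833 , -0.99626816,  1.18912438],
       [ 0.        ,  0.        ,  0.        ,  1.        ]])}
wrist {'fovy': 65.70646984690485, 'cx': 318.360076447, 'cy': 199.32177043744085, 'tool_from_camera': array([[ 9.39657193e-04,  9.63083916e-01,  2.69199717e-01,
        -6.65669798e-02],
       [ 1.01241099e-03, -2.69200614e-01,  9.63083591e-01,
        -1.34355863e-01],
       [ 9.99999046e-01, -6.32427670e-04, -1.22799304e-03,
        -7.91527954e-04],
       [ 0.00000000e+00,  0.00000000e+00,  0.00000000e+00,
         1.00000000e+00]])}
```

View pics/side0.png

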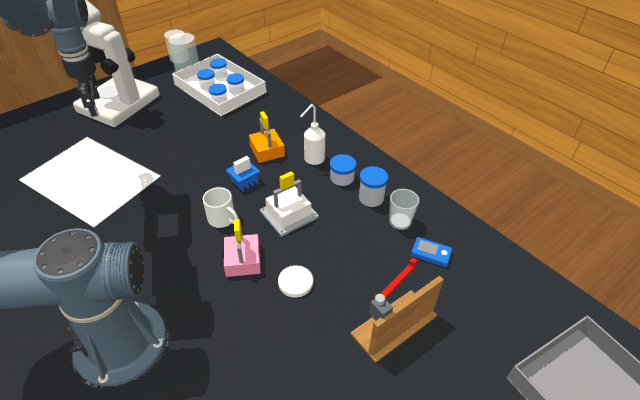

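View pics/top0.png

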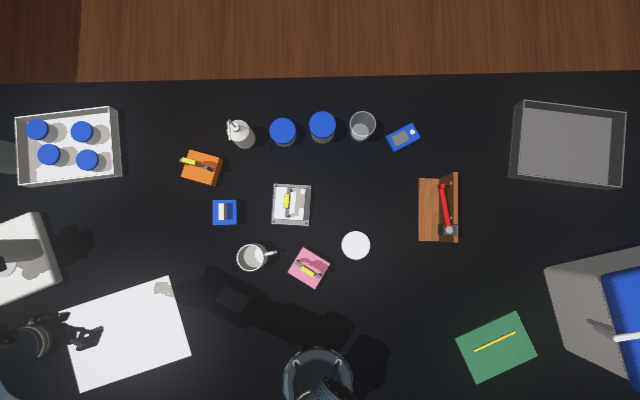

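View pics/wrist0.png

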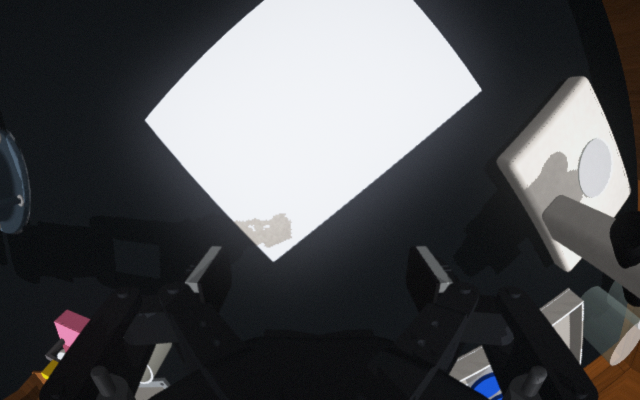

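```bash
cat > h.py <<'E'
import cv2,numpy as np
from station import manip
from scipy.spatial.transform import Rotation as R
CAL={n:manip.get_calibration(n) for n in("side","top","wrist")}
def f(n): return 200/np.tan(np.radians(CAL[n]["fovy"])/2)
def pose(s=None):
    s=s or manip.sense(); T=np.eye(4);T[:3,:3]=R.from_quat(s["tool_rot"]).as_matrix();T[:3,3]=s["tcp_pos"];return T
def c2w(n,T=None): return CAL[n]["cam_to_world"] if n!="wrist" else T@CAL[n]["tool_from_camera"]
def ray(n,uv,T=None):
    d=np.array([uv[0]-CAL[n]["cx"],uv[1]-CAL[n]["cy"]])/f(n)
    if n=="wrist":
        r=np.hypot(*d); v=np.array([*(d/max(r,1e-9)*np.sin(r)),np.cos(r)])
    else: v=np.array([*d,1.]);v/=np.linalg.norm(v)
    M=c2w(n,T);return M[:3,3],M[:3,:3]@v
def atz(n,uv,z,T=None):
    o,d=ray(n,uv,T);return o+d*(z-o[2])/d[2]
def proj(n,p,T=None):
    M=np.linalg.inv(c2w(n,T));p=np.atleast_2d(p)@M[:3,:3].T+M[:3,3]
    if n=="wrist":
        rr=np.hypot(p[:,0],p[:,1]);th=np.arctan2(rr,p[:,2]);k=th/np.maximum(rr,1e-9)
        q=p[:,:2]*k[:,None]
    else:q=p[:,:2]/p[:,2:]
    return q*f(n)+[CAL[n]["cx"],CAL[n]["cy"]]
E
python3 - <<'E'
from h import *
for n in("top","side"):
    manip.snapshot(n)
    for q in("dock","cover","pack","hook_board","hook"):
        for r in manip.look_for(n,q)[:4]:print(n,q,np.round(r["extent"],1),round(r["p"],2))
a=cv2.imread("pics/top0.png");
b=cv2.resize(a[150:280,170:330],None,fx=5,fy=4.6,interpolation=2);cv2.imwrite("pics/c1.png",cv2.resize(a[140:260,170:330],None,fx=5,fy=5,interpolation=2))
cv2.imwrite("pics/c2.png",cv2.resize(a[160:260,390:490],None,fx=6,fy=6,interpolation=2))
a=cv2.imread("pics/side0.png");cv2.imwrite("pics/c3.png",cv2.resize(a[130:240,220:330],None,fx=5,fy=5,interpolation=2))
E
```

```text
top dock [272.3 183.  311.5 228.2] 0.68
top dock [437.3 183.8 453.2 230.7] 0.57
top cover [272.5 186.9 306.4 222. ] 0.95
top cover [287.7 246.7 329.9 290.4] 0.76
top cover [180.  149.9 219.8 185.5] 0.62
top cover [341.6 231.2 372.4 259.5] 0.32
top pack [212.1 198.  239.4 224.7] 0.86
top pack [345.7 233.2 372.  259.1] 0.46
top hook_board [418.9 171.7 459.5 245.9] 0.82
top hook [437.6 180.4 453.7 230.5] 0.79
side dock [261.4 206.3 316.2 234.9] 0.95
side dock [268.  171.  311.2 228.8] 0.38
side cover [250.2 113.8 283.9 164.1] 0.76
side cover [221.9 218.3 259.8 279.2] 0.76
side cover [264.7 170.5 309.6 229.2] 0.61
side pack [229.7 157.6 257.6 190. ] 0.75
side hook_board [350.1 260.6 441.7 361.9] 0.92
side hook [375.3 257.1 414.1 306.3] 0.93
```

View pics/c1.png

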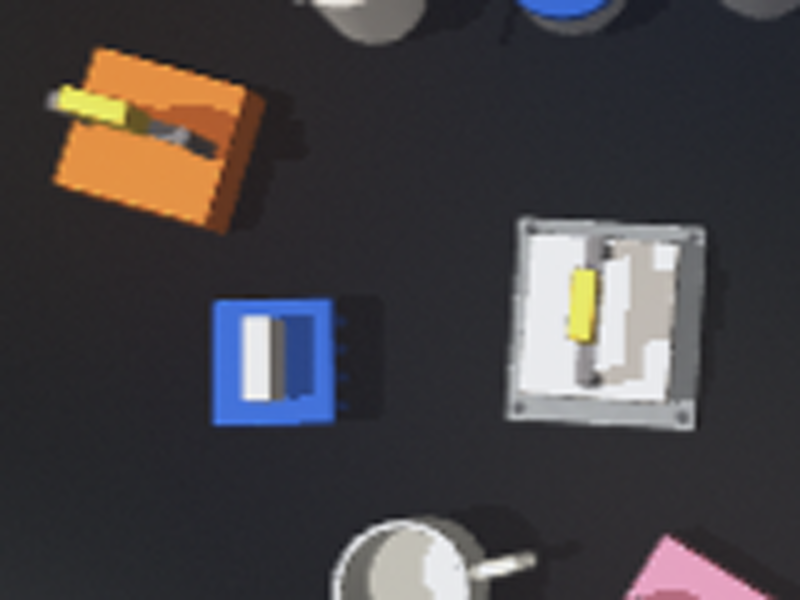

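View pics/c2.png

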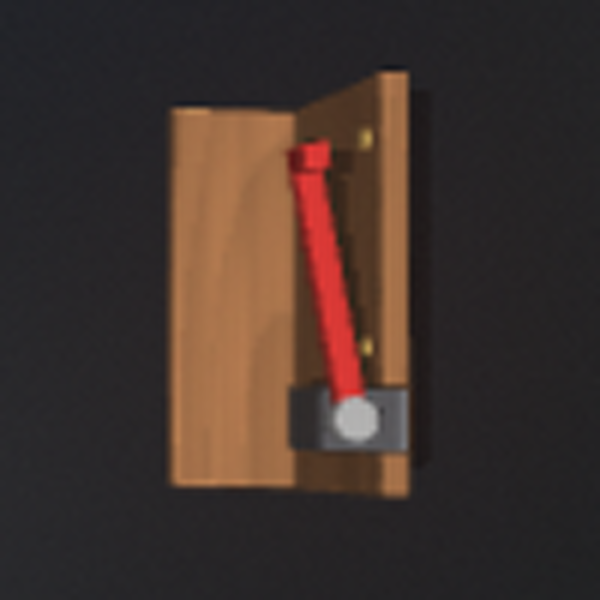

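View pics/c3.png

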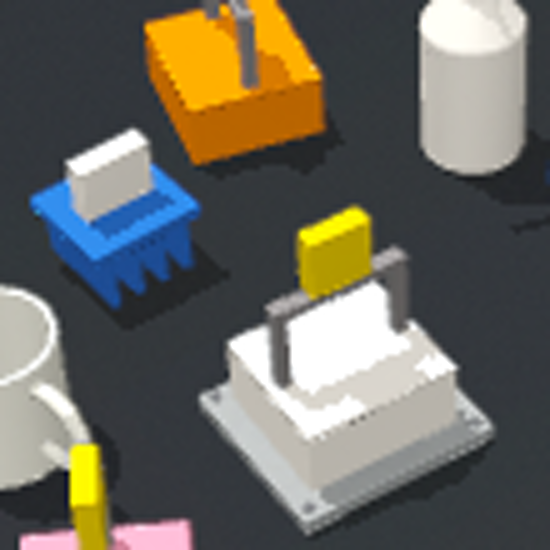

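```bash
python3 - <<'E'
from h import *
np.set_printoptions(precision=4,suppress=True)
C=lambda x,y,ox,oy,k:(ox+x/k-.5+.5/k,oy+y/k-.5+.5/k)
for nm,x,y,z in[("hinge",355,418,.18),("tip",315,152,.19),("footTL",170,108,.012),("footBL",170,486,.012),("boardTopTR",408,72,.145),("bTL",381,72,.145),("boardBR",409,496,.145)]:
    print(nm,atz("top",C(x,y,390,160,6),z))
for nm,x,y,z in[("tabT TL",574,268,.158),("tabTR",596,268,.158),("tabBL",568,342,.158),("tabBR",592,342,.158),("dockTL",518,217,.012),("dockTR",706,228,.012),("dockBL",507,419,.012),("dockBR",694,430,.012),
 ("packTL",213,299,.048),("TR",333,298,.048),("BL",213,426,.048),("BR",334,426,.048),("blkTL",243,316,.088),("blkTR",271,316,.088),("blkBL",240,400,.088),("blkBR",268,400,.088)]:
    print(nm,atz("top",C(x,y,170,140,5),z))
E
```

```text
hinge [ 0.4622 -0.3671  0.18  ]
tip [ 0.5819 -0.3517  0.19  ]
footTL [ 0.6284 -0.3334  0.012 ]
footBL [ 0.4286 -0.3249  0.012 ]
boardTopTR [ 0.6244 -0.4118  0.145 ]
bTL [ 0.6247 -0.3991  0.145 ]
boardBR [ 0.4256 -0.402   0.145 ]
tabT TL [0.5717 0.0783 0.158 ]
tabTR [0.5714 0.066  0.158 ]
tabBL [0.5303 0.0822 0.158 ]
tabBR [0.5301 0.0688 0.158 ]
dockTL [0.6206 0.1289 0.012 ]
dockTR [0.611  0.0089 0.012 ]
dockBL [0.4919 0.1371 0.012 ]
dockBR [0.4826 0.0188 0.012 ]
packTL [0.5687 0.3131 0.048 ]
TR [0.5678 0.2389 0.048 ]
BL [0.4904 0.3127 0.048 ]
BR [0.4889 0.2383 0.048 ]
blkTL [0.5544 0.2832 0.088 ]
blkTR [0.5541 0.2665 0.088 ]
blkBL [0.5045 0.2848 0.088 ]
blkBR [0.5041 0.2681 0.088 ]
```

```bash
cat > st.py <<'E'
from h import *
np.set_printoptions(precision=4,suppress=True)
s=manip.sense();T=pose(s);print("t",round(s["t"],2),"tcp",T[:3,3],"\nR\n",T[:3,:3],"q",s["q"],"F",s["force"],"gap",round(s["finger_gap"]*85.4,1))
E
python3 st.py
```

```text
t 0.75 tcp [0.2496 0.573  0.2393] 
R
 [[ 0.9168  0.      0.3993]
 [-0.3993  0.      0.9168]
 [ 0.     -1.      0.    ]] q [ 0.9815  0.5275  1.4327  0.      1.1814 -0.1785] F [0.3576 0.4625 0.3037] gap 85.3
```

Request:
send_rows --plan '[{"linear":[1,0,-1],"roll":-0.65},{"linear":[1,0,-1],"roll":-0.65},{"linear":[1,0,-1],"roll":-0.65},{"linear":[1,0,-1],"roll":-0.65},{"linear":[1,0,-1],"roll":-0.65}]'

```text
t: 1.38
tcp_pos: [0.3533, 0.3877, 0.2396]
tool_rot: [-0.707, 0.024, -0.024, 0.707]
force: [1.2, -0.3, 0.7]
finger_gap: 0.999
```

```bash
cat > go.py <<'E'
# usage: go.py x y z [yaw]: prints needed shift in tool axes in units, from measured
import sys
from h import *
np.set_printoptions(precision=3,suppress=True)
s=manip.sense();T=pose(s);a=list(map(float,sys.argv[1:]))
R0=T[:3,:3]; yaw=np.arctan2(R0[1,0],R0[0,0])
d=np.array(a[:3])-T[:3,3]
print("t",round(s["t"],2),"tcp",T[:3,3],"yaw",round(yaw,4),"F",s["force"],"gap",round(s["finger_gap"]*85.4,1))
print("units now-axes",R0.T@d/.03)
if len(a)>3:
    dy=a[3]-yaw; print("roll units",-np.degrees(dy)/6)
    Rn=R.from_euler("z",dy).as_matrix()@R0; print("units target-axes",Rn.T@d/.03)
E
python3 go.py .45 .07 .24 -.075
```

```text
t 1.38 tcp [0.353 0.388 0.24 ] yaw -0.0679 F [ 1.243 -0.294  0.667] gap 85.3
units now-axes [  3.935  -0.016 -10.346]
roll units 0.06749057050842766
units target-axes [  4.008  -0.016 -10.317]
```

Request:
send_rows --plan '[{"linear":[0.4,0,-1],"roll":0},{"linear":[0.4,0,-1],"roll":0},{"linear":[0.4,0,-1],"roll":0},{"linear":[0.4,0,-1],"roll":0},{"linear":[0.4,0,-1],"roll":0.07}]'

```text
t: 2.0
tcp_pos: [0.4025, 0.234, 0.2395]
tool_rot: [-0.706, 0.027, -0.028, 0.707]
force: [0.2, 0.8, -0.4]
finger_gap: 1.0
```

Request:
send_rows --plan '[{"linear":[0.4,0,-1],"roll":0},{"linear":[0.4,0,-1],"roll":0},{"linear":[0.4,0,-1],"roll":0},{"linear":[0.4,0,-1],"roll":0},{"linear":[0.4,0,-1],"roll":0}]'

```text
t: 2.62
tcp_pos: [0.4507, 0.0797, 0.2396]
tool_rot: [-0.707, 0.027, -0.028, 0.707]
force: [0.4, 0.8, -0.3]
finger_gap: 1.008
```

```bash
python3 - <<'E'
from h import *
s=manip.sense();im=manip.snapshot("wrist");cv2.imwrite("pics/w1.png",im);np.save("w1.npy",pose(s));print(pose(s)[:3,3],s["qd"].round(3))
E
python3 go.py .5555 -.3873 .23 -.05
```

```text
[0.45066348 0.0796958  0.23958995] [-0.55   0.034 -0.057 -0.001  0.02  -0.545]
t 2.67 tcp [0.453 0.077 0.24 ] yaw -0.0793 F [ 2.347 -2.946 -0.237] gap 85.2
units now-axes [  4.643   0.377 -15.145]
roll units -0.279646621353858
units target-axes [  4.197   0.376 -15.274]
```

View pics/w1.png

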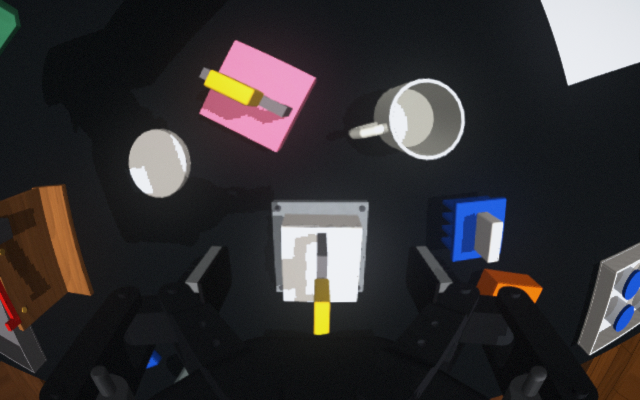

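```bash
python3 - <<'E'
from h import *
np.set_printoptions(precision=1,suppress=True)
T=np.load("w1.npy")
def box(c,yaw,pts): 
    r=R.from_euler("z",yaw).as_matrix();return np.array(pts)@r.T+c
dock=box([.5515,.0737,0],-.075,[(x,y,.012) for x in(-.065,.065) for y in(-.06,.06)])
cov=box([.5515,.0737,.012],-.075,[(x,y,.046) for x in(-.049,.049) for y in(-.045,.045)]+[(x,y,.146) for x in(-.02,.02) for y in(-.007,.007)])
pk=box([.529,.2757,0],0,[(x,y,.048) for x in(-.039,.039) for y in(-.037,.037)]+[(x,y,.088) for x in(-.025,.025) for y in(-.008,.008)])
im=cv2.imread("pics/w1.png")
im=cv2.resize(im[180:360,240:540],None,fx=2.6,fy=2.6,interpolation=2)
for g,c in((dock,(0,0,255)),(cov,(0,180,0)),(pk,(0,0,255))):
    for u,v in proj("wrist",g,T): cv2.drawMarker(im,(int((u-240+.5)*2.6),int((v-180+.5)*2.6)),c,cv2.MARKER_CROSS,10,1)
cv2.imwrite("pics/w1o.png",im)
E
```

```text
(no output)
```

View pics/w1o.png

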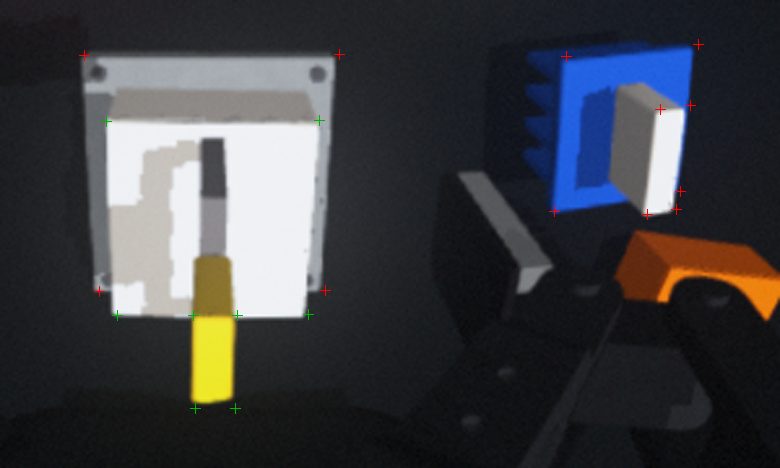

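Request:
send_rows --plan '[{"linear":[0.3,0,-1],"roll":-0.28},{"linear":[0.3,0,-1],"roll":0},{"linear":[0.3,0,-1],"roll":0},{"linear":[0.3,0,-1],"roll":0},{"linear":[0.3,0,-1],"roll":0}]' --claw 0 --force 40

```text
t: 3.3
tcp_pos: [0.4873, -0.0724, 0.2395]
tool_rot: [0.707, -0.017, 0.017, -0.707]
force: [0.2, -0.2, 0.4]
finger_gap: 0.002
```

Request:
send_rows --plan '[{"linear":[0.3,0,-1],"roll":0},{"linear":[0.3,0,-1],"roll":0},{"linear":[0.3,0,-1],"roll":0},{"linear":[0.3,0,-1],"roll":0},{"linear":[0.3,0,-1],"roll":0}]'

```text
t: 3.92
tcp_pos: [0.525, -0.2244, 0.2394]
tool_rot: [0.707, -0.017, 0.017, -0.707]
force: [0.3, 0.3, 1.3]
finger_gap: -0.002
```

Request:
send_rows --plan '[{"linear":[0.2,0,-0.5],"roll":0},{"linear":[0.2,0,-0.5],"roll":0},{"linear":[0.2,0,-0.5],"roll":0},{"linear":[0,0,0],"roll":0},{"linear":[0,0,0],"roll":0}]'

```text
t: 4.55
tcp_pos: [0.5402, -0.2686, 0.2392]
tool_rot: [-0.707, 0.017, -0.017, 0.707]
force: [-0.1, -0.2, -0.3]
finger_gap: -0.004
```

```bash
python3 - <<'E'
from h import *
s=manip.sense();im=manip.snapshot("wrist");cv2.imwrite("pics/w2.png",im);np.save("w2.npy",pose(s))
E
python3 go.py .5555 -.3873 .168 -.05
```

```text
t 4.6 tcp [ 0.54  -0.268  0.239] yaw -0.0479 F [ 0.141 -0.169 -0.227] gap 0.1
units now-axes [ 0.701  2.371 -3.934]
roll units 0.019725842336083394
units target-axes [ 0.709  2.371 -3.933]
```

View pics/w2.png

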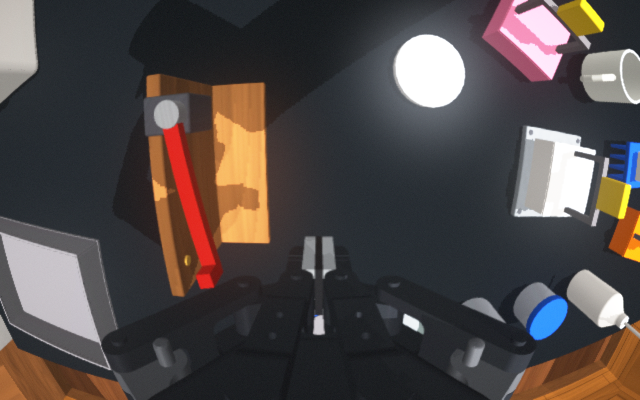

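```bash
python3 - <<'E'
from h import *
T=np.load("w2.npy")
for uv,z in(((166,113),.18),((208,281),.185),((266,83),.012),((269,242),.012)): print(atz("wrist",uv,z,T).round(4))
print(proj("wrist",[[.4622,-.3671,.175],[.5819,-.3517,.19]],T).round(1))
im=cv2.imread("pics/w2.png");cv2.imwrite("pics/w2c.png",cv2.resize(im[70:310,130:290],None,fx=2.5,fy=2.5,interpolation=2))
E
```

```text
[ 0.4622 -0.3685  0.18  ]
[ 0.584  -0.3535  0.185 ]
[ 0.4314 -0.3254  0.012 ]
[ 0.6274 -0.3377  0.012 ]
[[171.  112.6]
 [207.5 281.9]]
```

View pics/w2c.png

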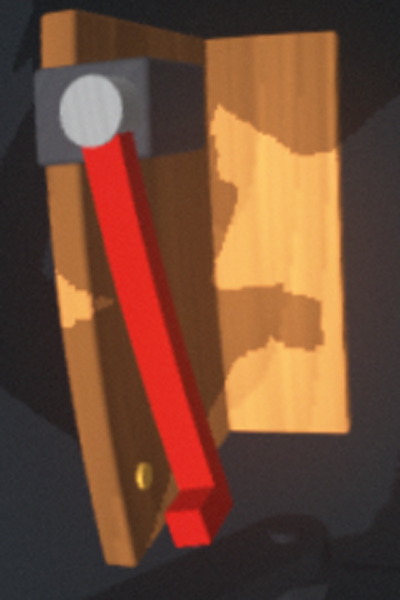

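Request:
send_rows --plan '[{"linear":[0.14,0,-0.8],"roll":0},{"linear":[0.14,0,-0.8],"roll":0},{"linear":[0.14,0,-0.8],"roll":0},{"linear":[0.14,0,-0.8],"roll":0},{"linear":[0.14,0,-0.82],"roll":0}]'

```text
t: 5.22
tcp_pos: [0.5557, -0.3929, 0.2394]
tool_rot: [0.707, -0.017, 0.017, -0.707]
force: [-0.0, 0.3, 0.3]
finger_gap: -0.003
```

Request:
send_rows --plan '[{"linear":[0,0,0],"roll":0},{"linear":[0,0.6,0],"roll":0},{"linear":[0,0.6,0],"roll":0},{"linear":[0,0.6,0],"roll":0},{"linear":[0,0.57,0],"roll":0}]'

```text
t: 5.85
tcp_pos: [0.5553, -0.3899, 0.1663]
tool_rot: [-0.707, 0.017, -0.016, 0.707]
force: [1.4, 0.6, -0.8]
finger_gap: -0.007
```

```bash
python3 - <<'E'
from h import *
im=manip.snapshot("side");cv2.imwrite("pics/s2.png",cv2.resize(im[210:380,300:500],None,fx=4,fy=3.5,interpolation=2))
s=manip.sense();T=pose(s);print(T[:3,3].round(4),s["force"].round(2))
H=np.array([.462,-.368]);p=T[:2,3]
yaw=np.arctan2(T[1,0],T[0,0])
# waypoints in tool units
for a in np.linspace(.128,1.555,11):
    d=.006+14.5e-3*abs(np.cos(a-yaw))+11e-3*abs(np.sin(a-yaw)); rr=.09
    P=H+rr*np.array([np.cos(a),np.sin(a)])+d*np.array([np.sin(a),-np.cos(a)])
    D=T[:3,:3].T@np.array([*(P-p),0])/.03; print(round(a,2),P.round(4),D.round(2)); p=P
E
```

```text
[ 0.5543 -0.3891  0.1639] [-0.79  0.07 -1.97]
0.13 [ 0.5541 -0.3785] [-0.02  0.    0.35]
0.27 [ 0.5549 -0.3663] [0.01 0.   0.41]
0.41 [ 0.554  -0.3537] [-0.05  0.    0.42]
0.56 [ 0.5512 -0.341 ] [-0.11  0.    0.42]
0.7 [ 0.5464 -0.3286] [-0.18  0.    0.41]
0.84 [ 0.5396 -0.3167] [-0.25  0.    0.39]
0.98 [ 0.5309 -0.3057] [-0.31  0.    0.35]
1.13 [ 0.5203 -0.2961] [-0.37  0.    0.3 ]
1.27 [ 0.5081 -0.2881] [-0.42  0.    0.25]
1.41 [ 0.4945 -0.2821] [-0.46  0.    0.18]
1.56 [ 0.4809 -0.2783] [-0.46  0.    0.1 ]
```

View pics/s2.png

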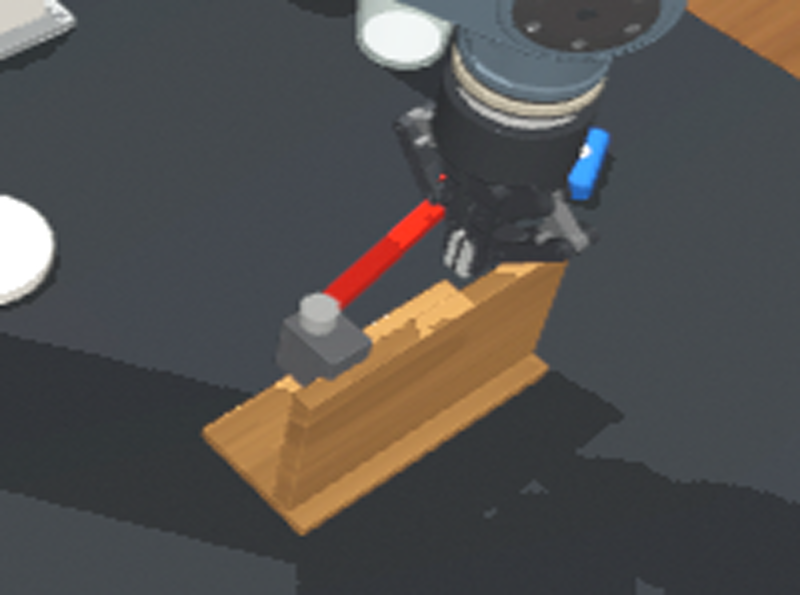

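Request:
send_rows --plan '[{"linear":[0,0,0.35],"roll":0},{"linear":[0,0,0.41],"roll":0},{"linear":[-0.05,0,0.42],"roll":0},{"linear":[-0.11,0,0.42],"roll":0},{"linear":[-0.18,0,0.41],"roll":0}]'

```text
t: 6.52
tcp_pos: [0.5484, -0.3292, 0.1688]
tool_rot: [0.707, -0.017, 0.017, -0.707]
force: [0.5, -1.1, -0.1]
finger_gap: -0.001
```

Request:
send_rows --plan '[{"linear":[-0.25,0,0.39],"roll":0},{"linear":[-0.31,0,0.35],"roll":0},{"linear":[-0.37,0,0.3],"roll":0},{"linear":[-0.42,0,0.25],"roll":0},{"linear":[-0.2,0,0.1],"roll":0}]'

```text
t: 7.15
tcp_pos: [0.5029, -0.2854, 0.1682]
tool_rot: [-0.707, 0.017, -0.017, 0.707]
force: [1.9, -1.1, -0.1]
finger_gap: 0.001
```

```bash
python3 go.py .4809 -.2783 .164
python3 - <<'E'
from h import *
im=manip.snapshot("side");cv2.imwrite("pics/s3.png",cv2.resize(im[210:380,300:500],None,fx=4,fy=3.5,interpolation=2))
im=manip.snapshot("wrist");cv2.imwrite("pics/w3.png",im)
E
```

```text
t 7.15 tcp [ 0.503 -0.285  0.168] yaw -0.0487 F [ 1.913 -1.067 -0.069] gap 0.1
units now-axes [-0.744  0.141  0.199]
```

View pics/s3.png

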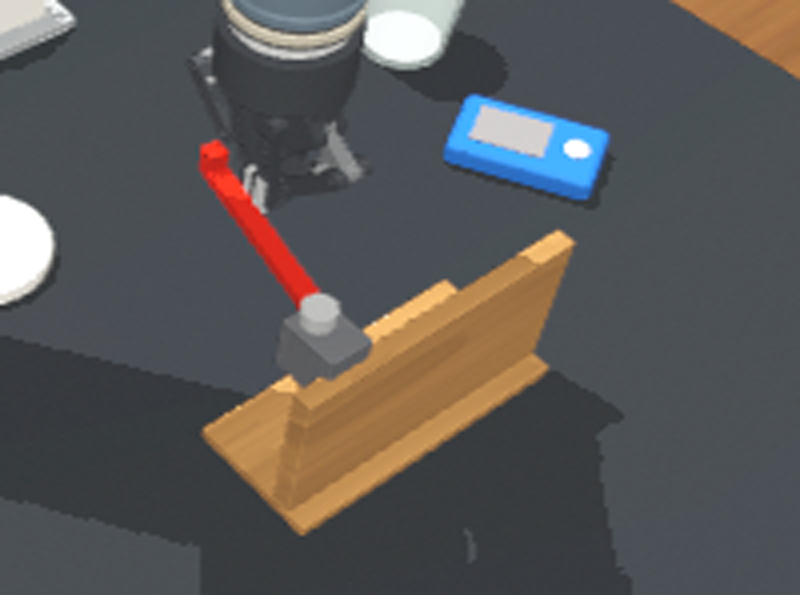

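View pics/w3.png

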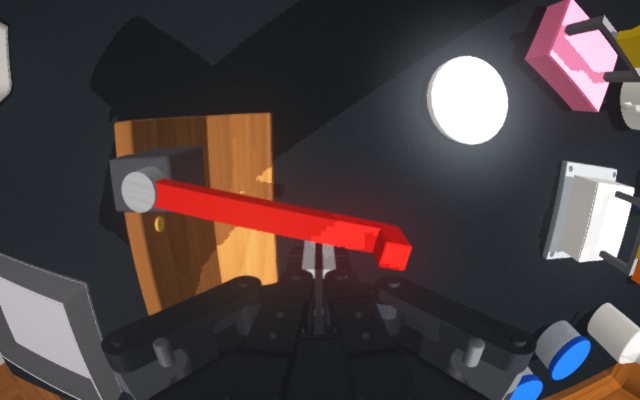

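Request:
send_rows --plan '[{"linear":[-0.25,0,0.05],"roll":0},{"linear":[-0.2,0,0],"roll":0},{"linear":[-0.15,0,0],"roll":0},{"linear":[-0.08,0,0],"roll":0},{"linear":[0,0,0],"roll":0}]'

```text
t: 7.88
tcp_pos: [0.4832, -0.2838, 0.1682]
tool_rot: [0.707, -0.017, 0.017, -0.707]
force: [0.4, -0.4, 0.1]
finger_gap: -0.003
```

Request:
send_rows --plan '[{"linear":[-0.05,0,0],"roll":0},{"linear":[-0.05,0,0],"roll":0},{"linear":[-0.05,0,0],"roll":0},{"linear":[-0.03,0,0],"roll":0},{"linear":[0,0,0],"roll":0}]'

```text
t: 8.5
tcp_pos: [0.4803, -0.2836, 0.1684]
tool_rot: [0.707, -0.016, 0.019, -0.707]
force: [6.2, 1.0, -3.3]
finger_gap: 0.002
```

Request:
send_rows --plan '[{"linear":[-0.04,0,0],"roll":0},{"linear":[0,0,0],"roll":0},{"linear":[0.3,0,0],"roll":0},{"linear":[0.5,0,0],"roll":0},{"linear":[0.5,-0.5,0],"roll":0}]'

```text
t: 9.12
tcp_pos: [0.5158, -0.2848, 0.1823]
tool_rot: [-0.706, 0.018, -0.016, 0.708]
force: [0.8, -0.2, -0.3]
finger_gap: 0.0
```

Request:
send_rows --plan '[{"linear":[0,-1,0],"roll":0},{"linear":[0,-1,0],"roll":0},{"linear":[-0.5,-0.5,0],"roll":0},{"linear":[0,0,0],"roll":0},{"linear":[0,0,0],"roll":0}]'

```text
t: 9.75
tcp_pos: [0.5002, -0.2841, 0.2572]
tool_rot: [-0.706, 0.018, -0.017, 0.707]
force: [-0.5, 0.5, 0.6]
finger_gap: -0.004
```

```bash
python3 - <<'E'
from h import *
s=manip.sense();im=manip.snapshot("wrist");cv2.imwrite("pics/w4.png",im);np.save("w4.npy",pose(s));print(pose(s)[:3,3].round(4))
im=manip.snapshot("top");cv2.imwrite("pics/t4.png",im);cv2.imwrite("pics/t4c.png",cv2.resize(im[160:260,370:490],None,fx=6,fy=6,interpolation=2))
E
```

```text
[ 0.5002 -0.2841  0.2572]
```

View pics/w4.png

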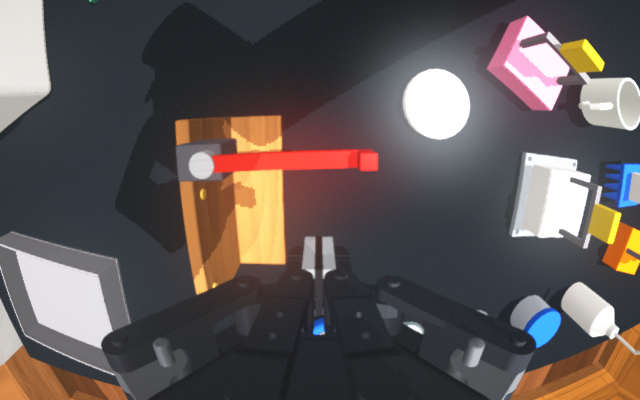

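View pics/t4c.png

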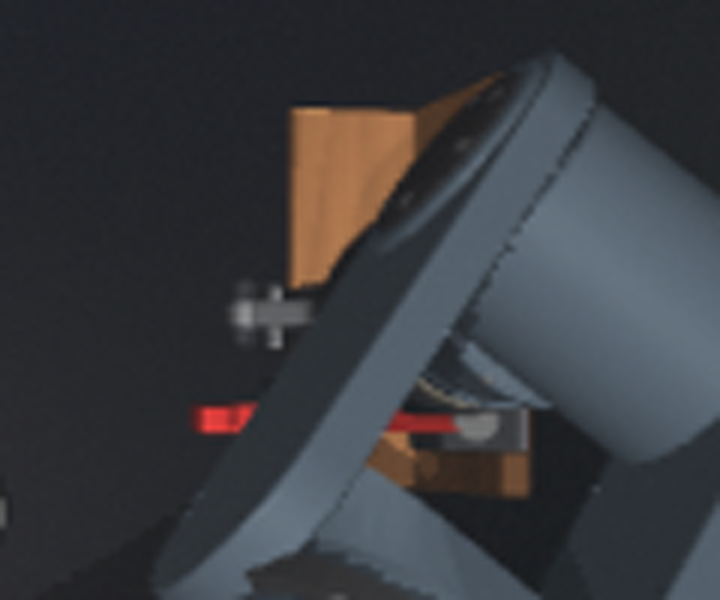

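```bash
python3 - <<'E'
from h import *
T=np.load("w4.npy");im=cv2.imread("pics/w4.png").astype(int)
for c in (235,260,285,310,335):
    m=(im[:,c,2]>190)&(im[:,c,1]<70);r=np.where(m)[0];print(c,r.min(),r.max(),[atz("wrist",(c,v),.175,T)[:2].round(4) for v in (r.min()-.5,r.max()+.5)])
print(atz("wrist",(201,165),.185,T).round(4))
m=(im[...,2]>190)&(im[...,1]<70);ys,xs=np.where(m);print(xs.max(), ys[xs>362].min(),ys[xs>362].max(), [atz("wrist",p,.19,T).round(4) for p in((378.5,151),(378.5,170),(362,151),(362,170))])
cv2.imwrite("pics/w4c.png",cv2.resize(cv2.imread("pics/w4.png")[130:190,170:400],None,fx=3.4,fy=3.4,interpolation=2))
E
```

```text
235 154 170 [array([ 0.4563, -0.3435]), array([ 0.4688, -0.3447])]
260 153 153 [array([ 0.457 , -0.3249]), array([ 0.4577, -0.325 ])]
285 152 152 [array([ 0.4574, -0.307 ]), array([ 0.4581, -0.307 ])]
310 150 169 [array([ 0.457 , -0.2893]), array([ 0.4713, -0.2901])]
335 150 168 [array([ 0.4579, -0.2718]), array([ 0.4714, -0.2724])]
[ 0.4614 -0.3669  0.185 ]
376 150 170 [array([ 0.4582, -0.2437,  0.19  ]), array([ 0.471 , -0.2439,  0.19  ]), array([ 0.4579, -0.2548,  0.19  ]), array([ 0.4706, -0.2551,  0.19  ])]
```

View pics/w4c.png

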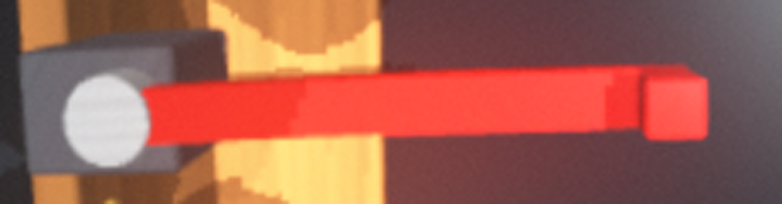

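```bash
python3 go.py .49 .074 .23 -.075
```

```text
t 9.85 tcp [ 0.5   -0.284  0.257] yaw -0.0487 F [0.74  0.411 0.618] gap -0.2
units now-axes [-0.928  0.919 11.906]
roll units 0.2510996601832675
units target-axes [-1.24   0.919 11.878]
```

Request:
send_rows --plan '[{"linear":[-0.1,0.09,1],"roll":0.25},{"linear":[-0.1,0.09,1],"roll":0},{"linear":[-0.1,0.09,1],"roll":0},{"linear":[-0.1,0.09,1],"roll":0},{"linear":[-0.1,0.09,1],"roll":0}]' --claw 50

```text
t: 10.48
tcp_pos: [0.4961, -0.1328, 0.2437]
tool_rot: [-0.706, 0.027, -0.026, 0.707]
force: [1.0, -0.5, -0.9]
finger_gap: 0.588
```

Request:
send_rows --plan '[{"linear":[-0.1,0.09,1],"roll":0},{"linear":[-0.1,0.09,1],"roll":0},{"linear":[-0.1,0.09,1],"roll":0},{"linear":[-0.1,0.09,1],"roll":0},{"linear":[-0.1,0.09,1],"roll":0}]'

```text
t: 11.1
tcp_pos: [0.4923, 0.0179, 0.2303]
tool_rot: [-0.707, 0.027, -0.026, 0.707]
force: [0.2, -0.6, -0.6]
finger_gap: 0.584
```

Request:
send_rows --plan '[{"linear":[-0.1,0,0.7],"roll":0},{"linear":[-0.1,0,0.7],"roll":0},{"linear":[0,0,0.48],"roll":0},{"linear":[0,0,0],"roll":0},{"linear":[0,0,0],"roll":0}]'

```text
t: 11.72
tcp_pos: [0.4911, 0.0731, 0.231]
tool_rot: [0.707, -0.026, 0.026, -0.706]
force: [-0.1, -0.7, 0.3]
finger_gap: 0.584
```

```bash
cat > ov.py <<'E'
from h import *
def box(c,yaw,pts): 
    r=R.from_euler("z",yaw).as_matrix();return np.array(pts)@r.T+np.array(c)
rect=lambda a,b,z:[(x,y,z) for x in(-a,a) for y in(-b,b)]
def overlay(name,cam,T,groups,crop,k,src=None):
    im=cv2.imread(src);x0,x1,y0,y1=crop
    im=cv2.resize(im[y0:y1,x0:x1],None,fx=k,fy=k,interpolation=2)
    for g,c in groups:
        for u,v in proj(cam,g,T): cv2.drawMarker(im,(int((u-x0+.5)*k),int((v-y0+.5)*k)),c,cv2.MARKER_CROSS,10,1)
    cv2.imwrite(name,im)
E
python3 - <<'E'
from ov import *
s=manip.sense();im=manip.snapshot("wrist");cv2.imwrite("pics/w5.png",im);T=pose(s);np.save("w5.npy",T);print(T[:3,3].round(4),s["qd"].round(3))
D=[.5515,.0737,0];C=[.5515,.0737,.012]
overlay("pics/w5o.png","wrist",T,[(box(D,-.075,rect(.065,.06,.012)),(0,0,255)),(box(C,-.075,rect(.049,.045,.046)+rect(.02,.007,.146)),(0,180,0))],(210,430,130,330),3,"pics/w5.png")
E
```

```text
[0.4911 0.0731 0.231 ] [-0.011 -0.003 -0.     0.002  0.001  0.001]
```

View pics/w5o.png

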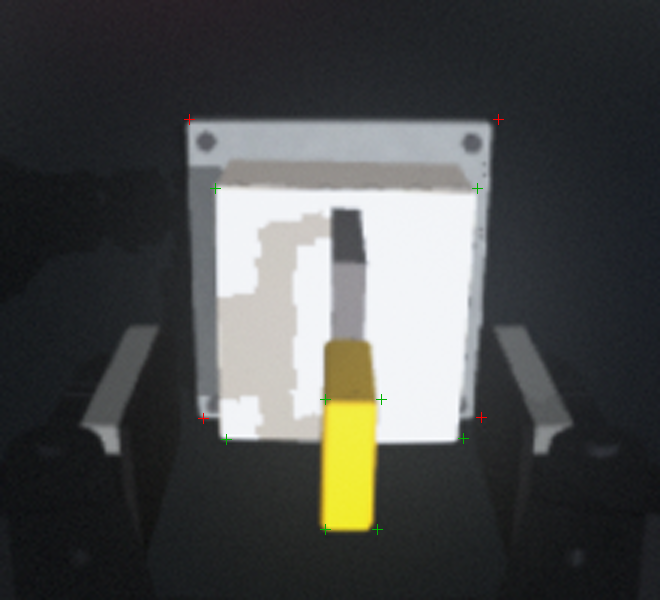

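```bash
python3 go.py .5513 .073 .135 -.077
```

```text
t 11.78 tcp [0.491 0.073 0.231] yaw -0.0752 F [-0.58  -0.034 -0.385] gap 50.1
units now-axes [2.003 3.202 0.154]
roll units 0.017155388030544935
units target-axes [2.003 3.202 0.157]
```

Request:
send_rows --plan '[{"linear":[0.5,0,0.04],"roll":0.02},{"linear":[0.7,0,0.04],"roll":0},{"linear":[0.5,0,0.04],"roll":0},{"linear":[0.3,0,0.03],"roll":0},{"linear":[0,0.5,0],"roll":0}]'

```text
t: 12.4
tcp_pos: [0.5526, 0.0733, 0.2165]
tool_rot: [0.707, -0.026, 0.028, -0.707]
force: [-0.5, 1.3, -0.2]
finger_gap: 0.583
```

Request:
send_rows --plan '[{"linear":[0,0.7,0],"roll":0},{"linear":[0,0.8,0],"roll":0},{"linear":[0,0.7,0],"roll":0},{"linear":[0,0.5,0],"roll":0},{"linear":[0,0,0],"roll":0}]'

```text
t: 13.02
tcp_pos: [0.5496, 0.0736, 0.1337]
tool_rot: [-0.707, 0.028, -0.026, 0.707]
force: [-0.2, 0.6, 1.0]
finger_gap: 0.585
```

```bash
python3 go.py .5513 .073 .135 -.077
```

```text
t 13.03 tcp [0.55  0.074 0.134] yaw -0.0767 F [-0.172  0.613  0.969] gap 49.9
units now-axes [ 0.057 -0.043 -0.015]
roll units 0.002933348074532244
units target-axes [ 0.057 -0.043 -0.015]
```

Close on the tab, then lift straight up.

Request:
send_rows --plan '[{"linear":[0.04,0,0],"roll":0},{"linear":[0,0,0],"roll":0},{"linear":[0,0,0],"roll":0},{"linear":[0,0,0],"roll":0},{"linear":[0,0,0],"roll":0}]' --claw 0 --force 60

```text
t: 13.65
tcp_pos: [0.553, 0.0735, 0.136]
tool_rot: [-0.707, 0.026, -0.028, 0.707]
force: [0.8, 1.2, 5.7]
finger_gap: 0.151
```

Request:
send_rows --plan '[{"linear":[0,-0.3,0],"roll":0},{"linear":[0,-0.5,0],"roll":0},{"linear":[0,-0.5,0],"roll":0},{"linear":[0,-0.5,0],"roll":0},{"linear":[0,-0.5,0],"roll":0}]'

```text
t: 14.28
tcp_pos: [0.5523, 0.0734, 0.2055]
tool_rot: [0.707, -0.027, 0.027, -0.707]
force: [-0.3, -0.0, -2.8]
finger_gap: 0.152
```

```bash
python3 go.py .5513 .073 .235 -.077
```

```text
t 14.28 tcp [0.552 0.073 0.206] yaw -0.0767 F [-0.332 -0.007 -2.849] gap 13.0
units now-axes [-0.032 -0.982 -0.014]
roll units 0.002665184502932501
units target-axes [-0.032 -0.982 -0.014]
```

```bash
python3 go.py .465 -.18 .230 -.022
```

```text
t 14.28 tcp [0.552 0.073 0.206] yaw -0.0767 F [-0.332 -0.007 -2.849] gap 13.0
units now-axes [-2.254 -0.817 -8.643]
roll units -0.5225461277003222
units target-axes [-2.723 -0.817 -8.507]
```

Request:
send_rows --plan '[{"linear":[0,-0.4,-0.3],"roll":-0.25},{"linear":[-0.2,-0.42,-0.6],"roll":-0.27},{"linear":[-0.3,0,-0.9],"roll":0},{"linear":[-0.3,0,-0.9],"roll":0},{"linear":[-0.3,0,-0.9],"roll":0}]'

```text
t: 14.9
tcp_pos: [0.5156, -0.0344, 0.2296]
tool_rot: [0.707, -0.008, 0.008, -0.707]
force: [0.5, 0.6, -1.9]
finger_gap: 0.153
```

Request:
send_rows --plan '[{"linear":[-0.3,0,-0.9],"roll":0},{"linear":[-0.3,0,-0.9],"roll":0},{"linear":[-0.3,0,-0.9],"roll":0},{"linear":[-0.3,0,-0.8],"roll":0},{"linear":[-0.3,0,-0.6],"roll":0}]'

```text
t: 15.52
tcp_pos: [0.4679, -0.1567, 0.2296]
tool_rot: [0.707, -0.008, 0.008, -0.707]
force: [-0.2, 0.1, -2.1]
finger_gap: 0.155
```

Request:
send_rows --plan '[{"linear":[-0.1,0,-0.4],"roll":0},{"linear":[0,0,-0.2],"roll":0},{"linear":[0,0,0],"roll":0},{"linear":[0,0,0],"roll":0},{"linear":[0,0,0],"roll":0}]'

```text
t: 16.15
tcp_pos: [0.4648, -0.173, 0.2288]
tool_rot: [-0.707, 0.008, -0.008, 0.707]
force: [0.2, -0.3, -2.3]
finger_gap: 0.152
```

```bash
python3 go.py .465 -.286 .230 -.022
python3 - <<'E'
from ov import *
s=manip.sense();im=manip.snapshot("wrist");cv2.imwrite("pics/w6.png",im);T=pose(s);np.save("w6.npy",T)
im=manip.snapshot("side");cv2.imwrite("pics/s6.png",cv2.resize(im[180:380,250:470],None,fx=3.5,fy=3,interpolation=2))
E
```

```text
t 16.15 tcp [ 0.465 -0.173  0.229] yaw -0.0215 F [ 0.168 -0.279 -2.28 ] gap 13.0
units now-axes [ 0.087 -0.042 -3.767]
roll units 0.005147554215385042
units target-axes [ 0.089 -0.042 -3.767]
```

View pics/s6.png

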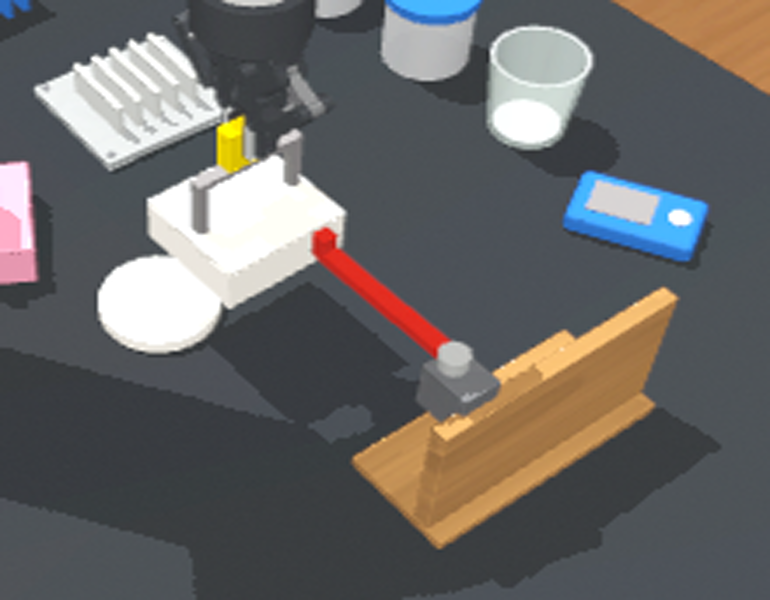

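View pics/w6.png

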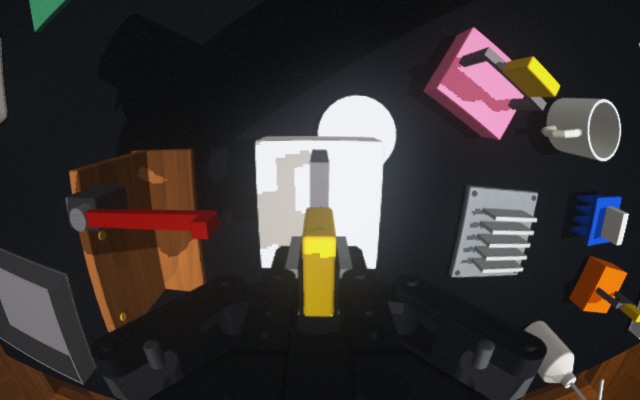

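```bash
python3 - <<'E'
from ov import *
T=np.load("w6.npy");c=T[:3,3]+[-.001,-.0003,-.1235]
g=box(c,-.022,rect(.049,.045,.046)+rect(.02,.007,.146))
overlay("pics/w6o.png","wrist",T,[(g,(0,0,255)),([[.4643,-.249,.19],[.4643,-.243,.19],[.462,-.368,.175]],(0,255,0))],(60,420,120,330),2.1,"pics/w6.png")
cv2.imwrite("pics/tmp.png",manip.snapshot("side"))
overlay("pics/s6o.png","side",T,[(box(c,-.022,rect(.049,.045,.046)+[(-.035,0,.096),(.035,0,.096),(-.035,0,.046),(.035,0,.046)]),(0,0,255)),([[.4643,-.249,.19],[.4643,-.249,.175],[.4643,-.249,.165]],(0,255,0))],(280,370,210,290),8,"pics/tmp.png")
E
```

```text
(no output)
```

View pics/w6o.png

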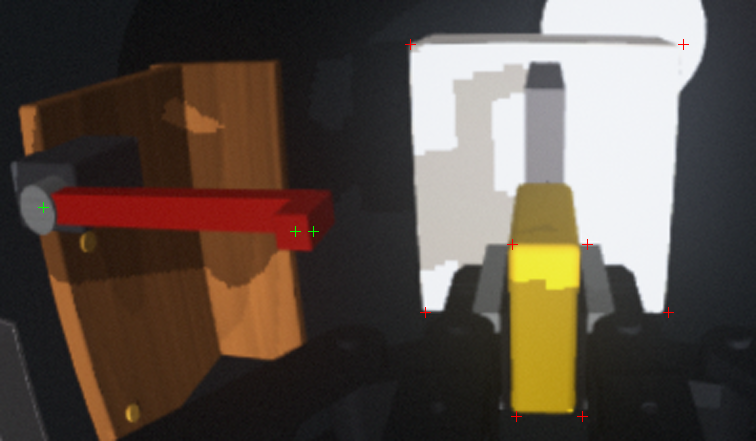

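View pics/s6o.png

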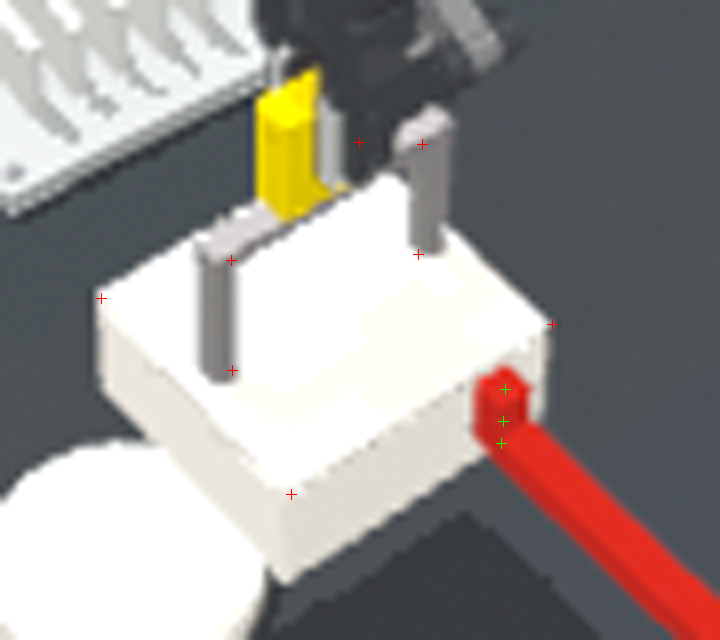

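Request:
send_rows --plan '[{"linear":[0,-0.03,-0.6],"roll":0},{"linear":[0.02,0,-0.8],"roll":0},{"linear":[0.02,0,-0.8],"roll":0},{"linear":[0.02,0,-0.8],"roll":0},{"linear":[0.02,0,-0.5],"roll":0}]'

```text
t: 16.92
tcp_pos: [0.4648, -0.2808, 0.2297]
tool_rot: [0.707, -0.008, 0.009, -0.707]
force: [1.1, -0.5, -1.4]
finger_gap: 0.151
```

Request:
send_rows --plan '[{"linear":[0,0,-0.25],"roll":0},{"linear":[0,0,0],"roll":0},{"linear":[0,0,0],"roll":0},{"linear":[0,0,0],"roll":0},{"linear":[0,0,0],"roll":0}]'

```text
t: 17.55
tcp_pos: [0.4647, -0.2855, 0.2298]
tool_rot: [-0.707, 0.008, -0.008, 0.707]
force: [0.3, -0.5, -2.0]
finger_gap: 0.153
```

```bash
python3 go.py .465 -.286 .202 -.022
python3 - <<'E'
from ov import *
s=manip.sense();im=manip.snapshot("wrist");cv2.imwrite("pics/w7.png",im);T=pose(s);np.save("w7.npy",T)
im=manip.snapshot("side");cv2.imwrite("pics/s7.png",cv2.resize(im[220:340,300:440],None,fx=5,fy=5,interpolation=2))
E
```

```text
t 17.55 tcp [ 0.465 -0.286  0.23 ] yaw -0.0216 F [ 0.31  -0.519 -2.022] gap 13.1
units now-axes [ 0.011  0.927 -0.015]
roll units 0.0037491410126783537
units target-axes [ 0.011  0.927 -0.015]
```

View pics/s7.png

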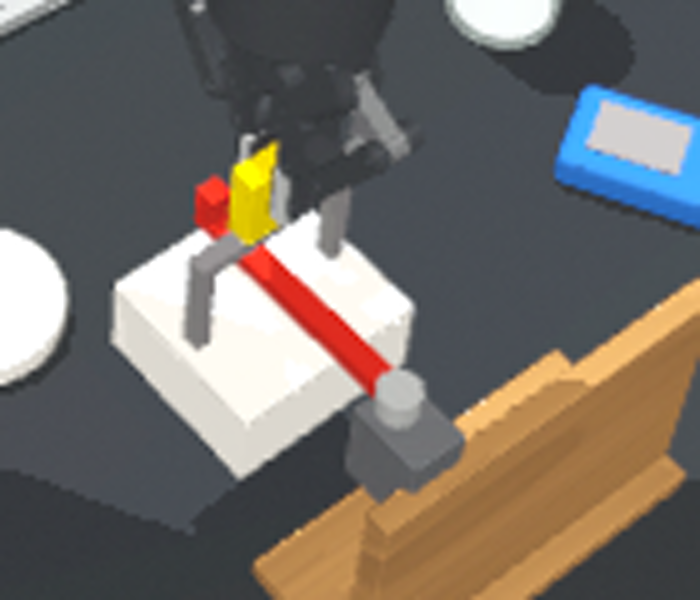

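View pics/w7.png

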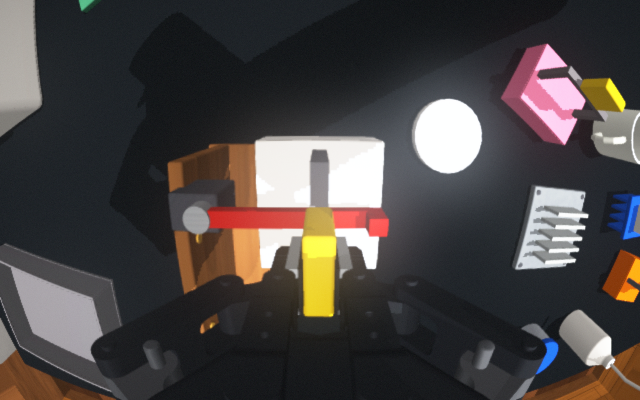

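Request:
send_rows --plan '[{"linear":[0,0.25,0],"roll":0},{"linear":[0,0.25,0],"roll":0},{"linear":[0,0.2,0],"roll":0},{"linear":[0,0.12,0],"roll":0},{"linear":[0,0.05,0],"roll":0}]'

```text
t: 18.27
tcp_pos: [0.4646, -0.286, 0.2032]
tool_rot: [-0.707, 0.008, -0.008, 0.707]
force: [-0.2, 0.4, -2.0]
finger_gap: 0.151
```

Request:
send_rows --plan '[{"linear":[0,0.03,0],"roll":0},{"linear":[0,0.03,0],"roll":0},{"linear":[0,0.02,0],"roll":0},{"linear":[0,0,0],"roll":0},{"linear":[0,0,0],"roll":0}]'

```text
t: 18.9
tcp_pos: [0.4652, -0.2861, 0.2028]
tool_rot: [0.707, -0.007, 0.009, -0.707]
force: [-0.5, 1.4, 5.6]
finger_gap: 0.15
```

Request:
send_rows --plan '[{"linear":[0,-0.04,0],"roll":0},{"linear":[0,0,0],"roll":0},{"linear":[0,0,0],"roll":0},{"linear":[0,0,0],"roll":0},{"linear":[0,0,0],"roll":0}]'

```text
t: 19.52
tcp_pos: [0.4649, -0.2863, 0.2028]
tool_rot: [0.707, -0.008, 0.008, -0.707]
force: [-0.4, 1.2, 4.8]
finger_gap: 0.151
```

Request:
send_rows --plan '[{"linear":[0,0,0],"roll":0},{"linear":[0,0,0],"roll":0},{"linear":[0,0,0],"roll":0},{"linear":[0,0,0],"roll":0},{"linear":[0,0,0],"roll":0}]' --claw 40

```text
t: 20.15
tcp_pos: [0.4646, -0.2861, 0.2023]
tool_rot: [-0.707, 0.008, -0.008, 0.707]
force: [0.3, -0.1, 0.4]
finger_gap: 0.462
```

```bash
python3 go.py .465 -.286 .28 -.022
python3 - <<'E'
from ov import *
s=manip.sense();im=manip.snapshot("wrist");cv2.imwrite("pics/w8.png",im);T=pose(s)
im=manip.snapshot("side");cv2.imwrite("pics/s8.png",cv2.resize(im[220:340,300:440],None,fx=5,fy=5,interpolation=2))
E
```

```text
t 20.15 tcp [ 0.465 -0.286  0.202] yaw -0.0223 F [ 0.304 -0.12   0.401] gap 39.4
units now-axes [ 0.013 -2.589  0.002]
roll units -0.0028298153412001613
units target-axes [ 0.013 -2.589  0.002]
```

View pics/s8.png

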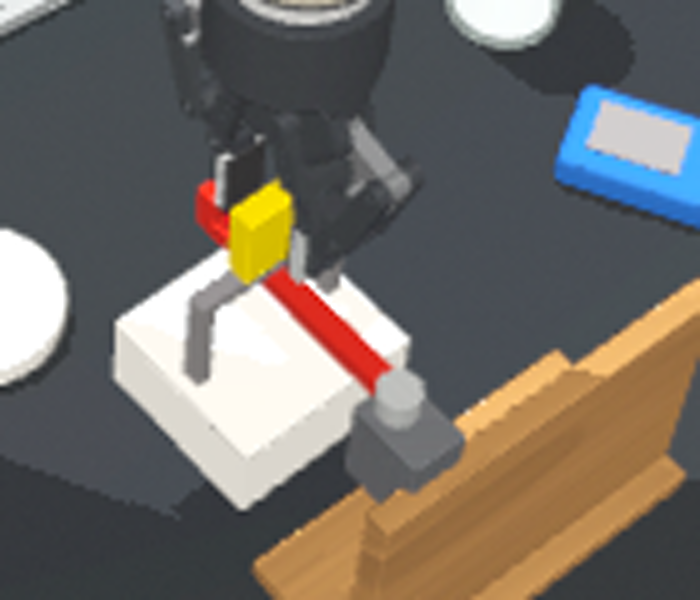

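View pics/w8.png

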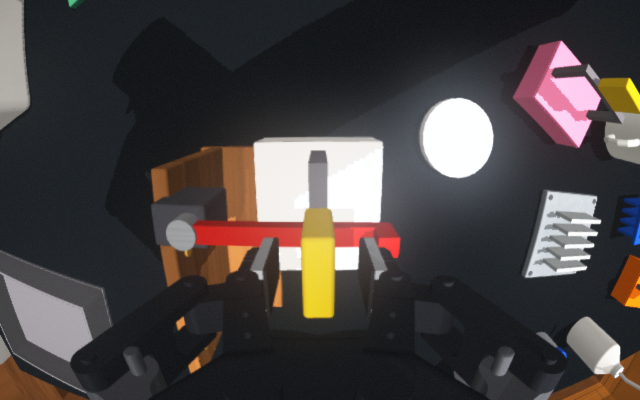

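Request:
send_rows --plan '[{"linear":[0,-0.3,0],"roll":0},{"linear":[0,-0.6,0],"roll":0},{"linear":[0,-0.8,0],"roll":0},{"linear":[0,-0.8,0],"roll":0},{"linear":[0,-0.3,0.3],"roll":0}]'

```text
t: 20.88
tcp_pos: [0.4656, -0.2778, 0.2885]
tool_rot: [0.708, -0.007, 0.009, -0.706]
force: [0.2, -0.1, 0.4]
finger_gap: 0.472
```

```bash
python3 go.py .47 .073 .26 -.022
python3 - <<'E'
from ov import *
im=manip.snapshot("wrist");cv2.imwrite("pics/w9.png",im)
E
```

```text
t 20.88 tcp [ 0.466 -0.278  0.288] yaw -0.0231 F [ 0.246 -0.144  0.386] gap 40.3
units now-axes [-0.125  0.917 11.697]
roll units -0.010570173868054688
units target-axes [-0.112  0.917 11.697]
```

View pics/w9.png

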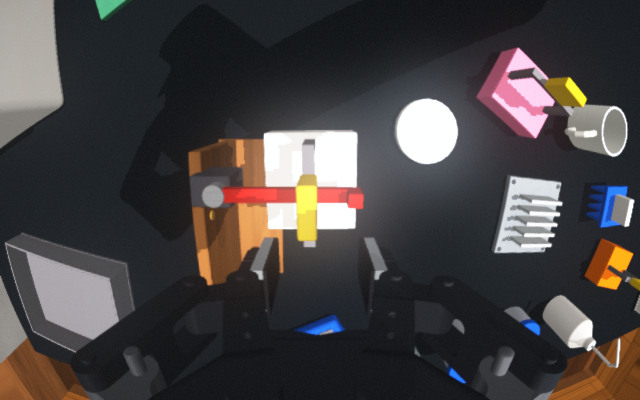

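Request:
send_rows --plan '[{"linear":[0,0,0.9],"roll":0.5},{"linear":[0.04,0.1,1],"roll":0},{"linear":[0.04,0.1,1],"roll":0},{"linear":[0.04,0.1,1],"roll":0},{"linear":[0.04,0.1,1],"roll":0}]'

```text
t: 21.55
tcp_pos: [0.4785, -0.1291, 0.2736]
tool_rot: [-0.706, 0.027, -0.026, 0.707]
force: [0.2, -0.0, 0.7]
finger_gap: 0.469
```

Request:
send_rows --plan '[{"linear":[0.04,0.1,1],"roll":0},{"linear":[0.04,0.1,1],"roll":0},{"linear":[0.04,0.1,1],"roll":0},{"linear":[0.04,0.1,1],"roll":0},{"linear":[0.04,0.1,0.9],"roll":0}]'

```text
t: 22.18
tcp_pos: [0.4952, 0.0169, 0.2586]
tool_rot: [-0.706, 0.027, -0.026, 0.707]
force: [-0.8, -0.6, -0.1]
finger_gap: 0.467
```

Request:
send_rows --plan '[{"linear":[0.1,0,0.7],"roll":0},{"linear":[0.1,0,0.4],"roll":0},{"linear":[0,0,0.2],"roll":0},{"linear":[0,0,0],"roll":0},{"linear":[0,0,0],"roll":0}]' --claw 60

```text
t: 22.8
tcp_pos: [0.5049, 0.0533, 0.2594]
tool_rot: [0.707, -0.027, 0.027, -0.707]
force: [-0.4, 0.6, 0.8]
finger_gap: 0.709
```

```bash
python3 - <<'E'
from ov import *
s=manip.sense();im=manip.snapshot("wrist");cv2.imwrite("pics/w10.png",im);T=pose(s);np.save("w10.npy",T);print(s["t"],T[:3,3].round(4),s["qd"].round(3))
D=[.5515,.073,0]
top=[(x,y,.048) for xc in(-.036,-.018,0,.018,.036) for x in(xc-.0025,xc+.0025) for y in(-.035,.035)]
overlay("pics/w10o.png","wrist",T,[(box(D,-.077,rect(.065,.06,.012)),(0,0,255)),(box(D,-.077,top),(0,180,0))],(240,400,170,330),5,"pics/w10.png")
E
```

```text
22.8 [0.5049 0.0533 0.2594] [-0.003 -0.001 -0.002  0.001 -0.     0.003]
```

View pics/w10o.png

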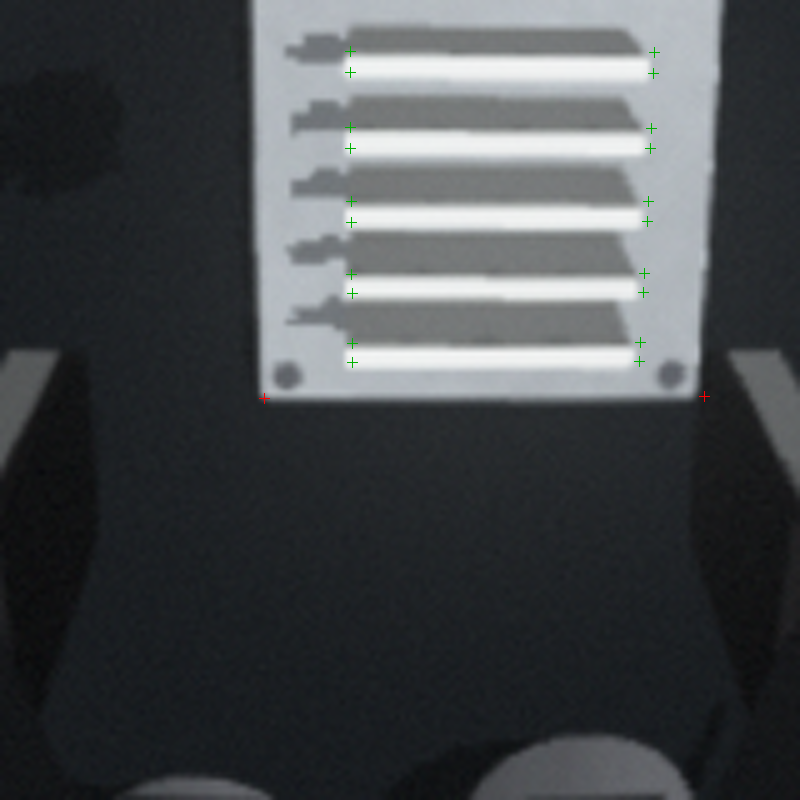

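```bash
python3 - <<'E'
from h import *
C=lambda x,y,ox,oy,k:(ox+x/k-.5+.5/k,oy+y/k-.5+.5/k)
for x,y in((62,88),(142,104),(50,102),(128,126),(215,150)): print(atz("top",C(x,y,170,140,5),.146 if x<200 else .1).round(3))
print("mug",atz("top",(252,257),.085).round(3),"bottle",atz("top",(238,131),.15).round(3))
E
python3 go.py .481 .257 .2594 0
```

```text
[0.682 0.371 0.146]
[0.672 0.325 0.146]
[0.674 0.377 0.146]
[0.659 0.333 0.146]
[0.653 0.297 0.1  ]
mug [0.392 0.184 0.085] bottle [0.754 0.21  0.15 ]
t 22.85 tcp [0.505 0.053 0.259] yaw -0.0754 F [0.216 0.505 0.312] gap 60.1
units now-axes [-1.307 -0.001  6.713]
roll units -0.7201352564972061
units target-axes [-0.798 -0.001  6.792]
```

Request:
send_rows --plan '[{"linear":[-0.2,0,0.6],"roll":-0.72},{"linear":[-0.1,0,0.9],"roll":0},{"linear":[-0.1,0,1],"roll":0},{"linear":[-0.1,0,1],"roll":0},{"linear":[-0.1,0,1],"roll":0}]'

```text
t: 23.48
tcp_pos: [0.4883, 0.1895, 0.2595]
tool_rot: [0.707, -0.0, 0.0, -0.707]
force: [-0.4, -0.2, 0.7]
finger_gap: 0.701
```

Request:
send_rows --plan '[{"linear":[-0.1,0,1],"roll":0},{"linear":[-0.05,0,0.8],"roll":0},{"linear":[0,0,0.45],"roll":0},{"linear":[0,0,0],"roll":0},{"linear":[0,0,0],"roll":0}]'

```text
t: 24.1
tcp_pos: [0.4838, 0.2559, 0.2593]
tool_rot: [0.707, -0.0, -0.0, -0.707]
force: [-1.1, 0.0, -0.6]
finger_gap: 0.703
```

```bash
python3 - <<'E'
from ov import *
s=manip.sense();im=manip.snapshot("wrist");cv2.imwrite("pics/w11.png",im);T=pose(s);np.save("w11.npy",T);print(s["t"],T[:3,3].round(4),s["qd"].round(3), np.arctan2(T[1,0],T[0,0]))
D=[.529,.2757,0]
overlay("pics/w11o.png","wrist",T,[(box(D,-.0,rect(.039,.037,.048)),(0,0,255)),(box(D,-.0,rect(.025,.008,.088)),(0,180,0))],(240,400,170,330),5,"pics/w11.png")
E
```

```text
24.1 [0.4838 0.2559 0.2593] [-0.005 -0.     0.003  0.002 -0.     0.   ] 7.243277795131368e-05
```

View pics/w11o.png

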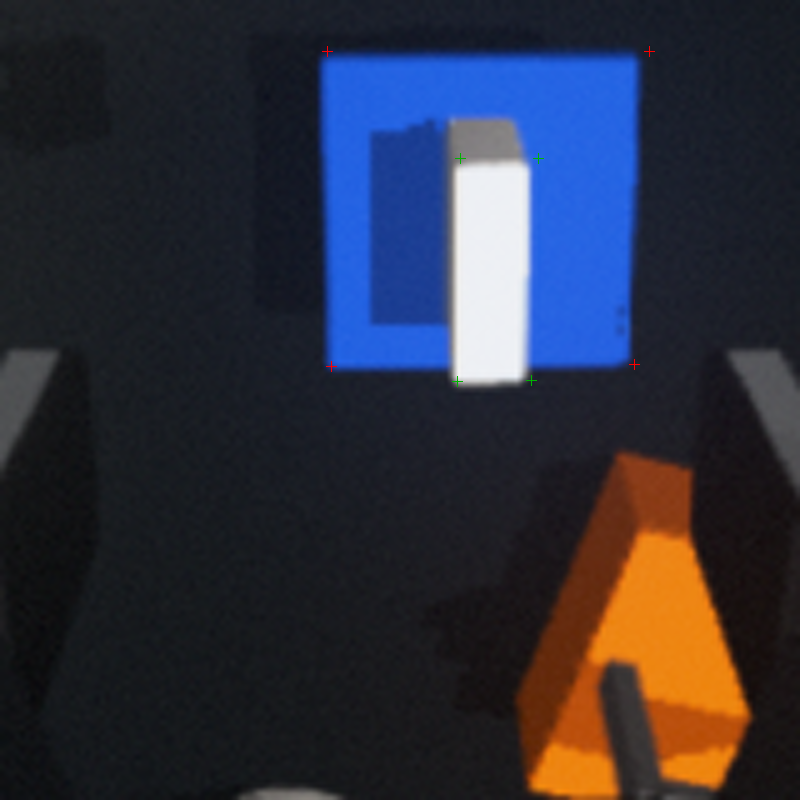

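```bash
python3 go.py .5295 .2755 .062 0
```

```text
t 24.15 tcp [0.484 0.256 0.259] yaw -0.0002 F [ 1.317  0.281 -0.692] gap 60.1
units now-axes [1.524 6.578 0.66 ]
roll units -0.0018421968882759347
units target-axes [1.524 6.578 0.659]
```

Request:
send_rows --plan '[{"linear":[0.5,0,0.2],"roll":0},{"linear":[0.6,0,0.26],"roll":0},{"linear":[0.42,0.5,0.2],"roll":0},{"linear":[0,1,0],"roll":0},{"linear":[0,1,0],"roll":0}]' --claw 45

```text
t: 24.78
tcp_pos: [0.5291, 0.2759, 0.1826]
tool_rot: [0.707, -0.0, -0.0, -0.707]
force: [-0.0, 0.6, -0.8]
finger_gap: 0.525
```

Request:
send_rows --plan '[{"linear":[0,1,0],"roll":0},{"linear":[0,0.9,0],"roll":0},{"linear":[0,0.6,0],"roll":0},{"linear":[0,0.4,0],"roll":0},{"linear":[0,0,0],"roll":0}]'

```text
t: 25.4
tcp_pos: [0.529, 0.2763, 0.0966]
tool_rot: [0.707, -0.0, -0.001, -0.707]
force: [-0.3, 0.2, 0.6]
finger_gap: 0.527
```

```bash
python3 go.py .5295 .2755 .062 0
python3 -c "
from h import *
cv2.imwrite('pics/w12.png',manip.snapshot('wrist'))"
```

```text
t 25.4 tcp [0.529 0.276 0.097] yaw 0.0006 F [-0.273  0.186  0.638] gap 45.0
units now-axes [ 0.02   1.154 -0.026]
roll units 0.00596531108201112
units target-axes [ 0.02   1.154 -0.026]
```

View pics/w12.png

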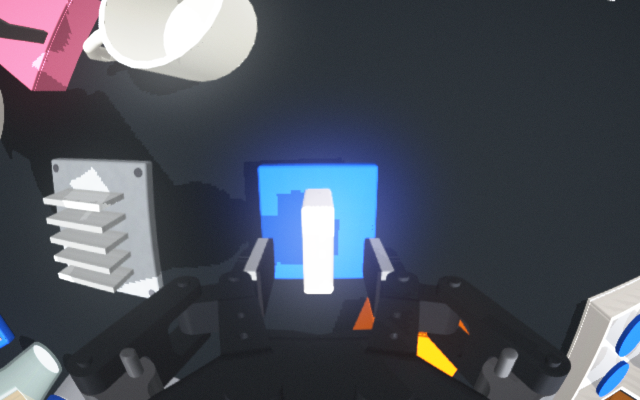

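Request:
send_rows --plan '[{"linear":[0.02,0.4,-0.02],"roll":0},{"linear":[0,0.4,0],"roll":0},{"linear":[0,0.25,0],"roll":0},{"linear":[0,0.1,0],"roll":0},{"linear":[0,0,0],"roll":0}]'

```text
t: 26.08
tcp_pos: [0.5298, 0.2759, 0.0626]
tool_rot: [0.707, 0.0, -0.0, -0.707]
force: [0.2, 0.2, -0.9]
finger_gap: 0.525
```

Request:
send_rows --plan '[{"linear":[0,0,0],"roll":0},{"linear":[0,0,0],"roll":0},{"linear":[0,0,0],"roll":0},{"linear":[0,0,0],"roll":0},{"linear":[0,0,0],"roll":0}]' --claw 0 --force 70

```text
t: 26.7
tcp_pos: [0.5303, 0.2761, 0.0634]
tool_rot: [-0.707, -0.001, -0.0, 0.707]
force: [-0.2, -0.8, 4.0]
finger_gap: 0.179
```

```bash
python3 go.py .5295 .2755 .062 0
```

```text
t 26.7 tcp [0.53  0.276 0.063] yaw 0.0008 F [-0.172 -0.756  4.012] gap 15.3
units now-axes [-0.028  0.046 -0.019]
roll units 0.007814266853970327
units target-axes [-0.028  0.046 -0.019]
```

Request:
send_rows --plan '[{"linear":[0,-0.3,0],"roll":0},{"linear":[0,-0.6,0],"roll":0},{"linear":[0,-0.8,0],"roll":0},{"linear":[0,-0.8,0],"roll":0},{"linear":[0,-0.4,0],"roll":0}]'

```text
t: 27.32
tcp_pos: [0.5303, 0.2761, 0.1518]
tool_rot: [-0.707, -0.001, -0.0, 0.707]
force: [0.2, 0.5, -5.1]
finger_gap: 0.176
```

```bash
python3 go.py .5528 .073 .150 -.077
```

```text
t 27.32 tcp [0.53  0.276 0.152] yaw 0.0007 F [ 0.191  0.482 -5.133] gap 15.0
units now-axes [ 0.744  0.056 -6.771]
roll units 0.7422928022067881
units target-axes [ 1.268  0.058 -6.693]
```

Request:
send_rows --plan '[{"linear":[0,0,-0.3],"roll":0.37},{"linear":[0.1,0,-0.7],"roll":0.37},{"linear":[0.2,0,-0.9],"roll":0},{"linear":[0.2,0,-0.9],"roll":0},{"linear":[0.2,0,-0.9],"roll":0}]'

```text
t: 27.95
tcp_pos: [0.543, 0.1611, 0.1486]
tool_rot: [0.707, -0.029, 0.027, -0.706]
force: [0.4, 0.3, -5.2]
finger_gap: 0.174
```

Request:
send_rows --plan '[{"linear":[0.2,0,-0.9],"roll":0},{"linear":[0.2,0,-0.9],"roll":0},{"linear":[0.1,0,-0.7],"roll":0},{"linear":[0.1,0,-0.4],"roll":0},{"linear":[0,0,0],"roll":0}]'

```text
t: 28.58
tcp_pos: [0.5549, 0.0743, 0.1494]
tool_rot: [-0.707, 0.028, -0.028, 0.707]
force: [-0.9, -0.6, -4.7]
finger_gap: 0.176
```

```bash
python3 go.py .5528 .073 .11 -.077
```

```text
t 28.57 tcp [0.555 0.074 0.149] yaw -0.0795 F [-0.921 -0.602 -4.711] gap 15.1
units now-axes [-0.067  1.312 -0.047]
roll units -0.023924803610859694
units target-axes [-0.067  1.312 -0.047]
```

Request:
send_rows --plan '[{"linear":[-0.06,0.2,-0.04],"roll":-0.02},{"linear":[0,0.4,0],"roll":0},{"linear":[0,0.3,0],"roll":0},{"linear":[0,0.17,0],"roll":0},{"linear":[0,0,0],"roll":0}]'

```text
t: 29.2
tcp_pos: [0.5529, 0.0748, 0.1172]
tool_rot: [-0.707, 0.027, -0.026, 0.707]
force: [0.4, 0.2, -4.1]
finger_gap: 0.18
```

Request:
send_rows --plan '[{"linear":[0,0,0],"roll":0},{"linear":[0,0,0],"roll":0},{"linear":[0,0,0],"roll":0},{"linear":[0,0,0],"roll":0},{"linear":[0,0,0],"roll":0}]'

```text
t: 29.82
tcp_pos: [0.5533, 0.0745, 0.1179]
tool_rot: [0.707, -0.026, 0.026, -0.707]
force: [0.1, 0.2, -3.2]
finger_gap: 0.176
```

```bash
python3 go.py .5528 .073 .11 -.077
python3 - <<'E'
from ov import *
s=manip.sense();T=pose(s)
cv2.imwrite("pics/s13.png",manip.snapshot("side"));cv2.imwrite("pics/w13.png",manip.snapshot("wrist"))
D=[.5518,.073,0]
top=[(xc+e,-.035,.048) for xc in(-.036,-.018,0,.018,.036) for e in(-.0025,.0025)]
P=T[:3,3]+T[:3,0]*-.001-[0,0,.063]
tips=[(xc+e,-.035,0) for xc in(-.027,-.009,.009,.027) for e in(-.0025,.0025)]
overlay("pics/s13o.png","side",T,[(box(D,-.077,top),(0,0,255)),(box(P,-.077,tips),(0,160,0))],(245,335,150,240),8,"pics/s13.png")
E
```

```text
t 29.82 tcp [0.553 0.074 0.118] yaw -0.0746 F [ 0.091  0.237 -3.246] gap 15.0
units now-axes [-0.012  0.264 -0.051]
roll units 0.0225390859744464
units target-axes [-0.012  0.264 -0.051]
```

View pics/s13o.png

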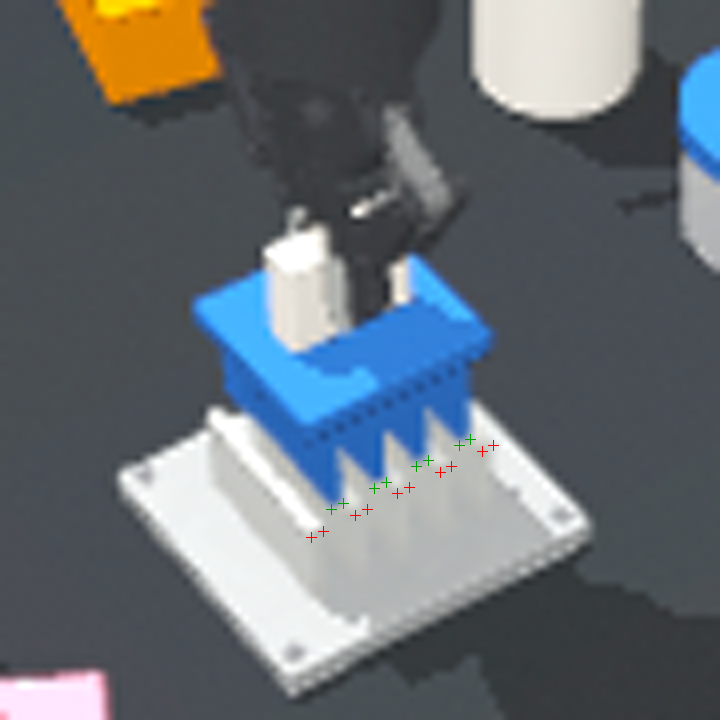

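View pics/w13.png

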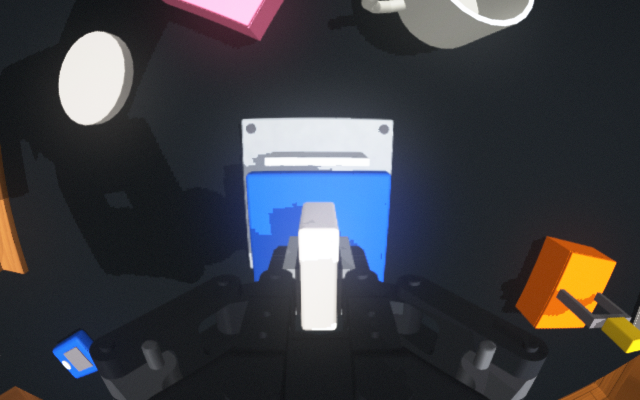

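```bash
python3 - <<'E'
import cv2
im=cv2.imread("pics/w13.png");cv2.imwrite("pics/w13c.png",cv2.resize(im[110:190,235:400],None,fx=4.8,fy=4.8,interpolation=2))
E
```

```text
(no output)
```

View pics/w13c.png

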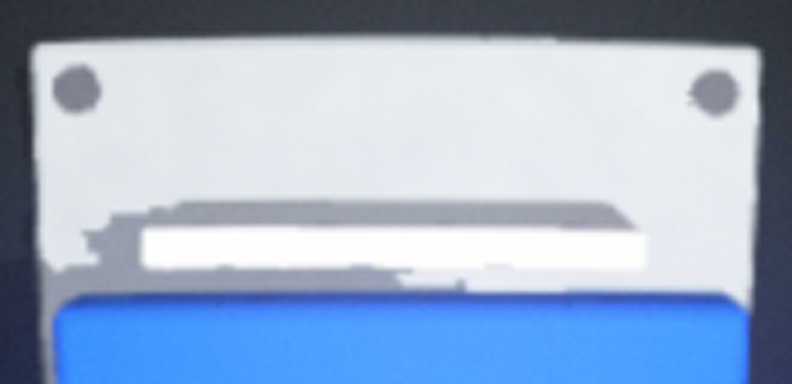

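Request:
send_rows --plan '[{"linear":[0.01,0,-0.035],"roll":0.02},{"linear":[0,0.15,0],"roll":0},{"linear":[0,0.15,0],"roll":0},{"linear":[0,0.15,0],"roll":0},{"linear":[0,0,0],"roll":0}]'

```text
t: 30.55
tcp_pos: [0.553, 0.0735, 0.1037]
tool_rot: [-0.707, 0.028, -0.027, 0.707]
force: [0.6, -0.6, -4.0]
finger_gap: 0.182
```

Request:
send_rows --plan '[{"linear":[0,0.2,0],"roll":0},{"linear":[0,0.2,0],"roll":0},{"linear":[0,0.2,0],"roll":0},{"linear":[0,0.15,0],"roll":0},{"linear":[0,0.1,0],"roll":0}]'

```text
t: 31.18
tcp_pos: [0.5534, 0.0734, 0.0784]
tool_rot: [-0.707, 0.027, -0.027, 0.707]
force: [-0.1, 0.4, -4.9]
finger_gap: 0.177
```

Request:
send_rows --plan '[{"linear":[0,0.05,0],"roll":0},{"linear":[0,0.05,0],"roll":0},{"linear":[0,0.03,0],"roll":0},{"linear":[0,0,0],"roll":0},{"linear":[0,0,0],"roll":0}]'

```text
t: 31.8
tcp_pos: [0.5535, 0.0734, 0.0754]
tool_rot: [0.707, -0.027, 0.027, -0.707]
force: [-1.2, -0.3, 1.9]
finger_gap: 0.177
```

```bash
python3 - <<'E'
from ov import *
s=manip.sense();T=pose(s)
cv2.imwrite("pics/s14.png",manip.snapshot("side"));im=manip.snapshot("wrist");cv2.imwrite("pics/w14.png",im)
cv2.imwrite("pics/w14c.png",cv2.resize(im[100:300,225:410],None,fx=3,fy=3,interpolation=2))
cv2.imwrite("pics/s14c.png",cv2.resize(cv2.imread("pics/s14.png")[155:245,245:335],None,fx=7,fy=6.6,interpolation=2))
E
```

```text
(no output)
```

View pics/w14c.png

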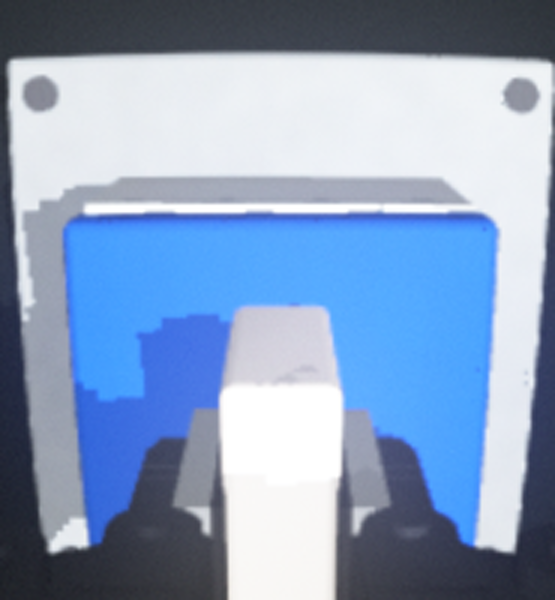

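View pics/s14c.png

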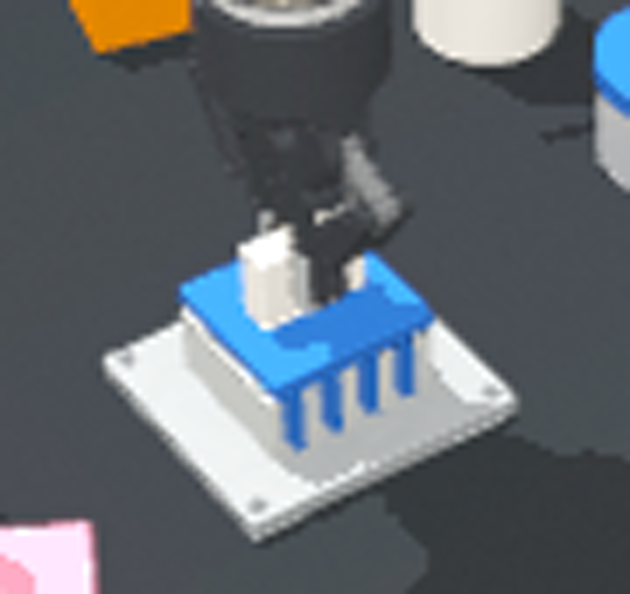

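Request:
send_rows --plan '[{"linear":[0,0,0],"roll":0},{"linear":[0,0,0],"roll":0},{"linear":[0,0,0],"roll":0},{"linear":[0,0,0],"roll":0},{"linear":[0,0,0],"roll":0}]' --claw 45

```text
t: 32.52
tcp_pos: [0.5535, 0.0734, 0.0749]
tool_rot: [-0.707, 0.027, -0.027, 0.707]
force: [-0.2, 0.3, 0.1]
finger_gap: 0.528
```

Request:
send_rows --plan '[{"linear":[0,-0.3,0],"roll":0},{"linear":[0,-0.7,0],"roll":0},{"linear":[0,-1,0],"roll":0},{"linear":[0,-1,0],"roll":0},{"linear":[0,-1,0],"roll":0}]'

```text
t: 33.15
tcp_pos: [0.5534, 0.0735, 0.1965]
tool_rot: [0.707, -0.027, 0.027, -0.707]
force: [-0.5, 0.1, -0.3]
finger_gap: 0.525
```

Request:
send_rows --plan '[{"linear":[-0.5,-1,0],"roll":0},{"linear":[-0.8,-0.5,0],"roll":0},{"linear":[-0.8,0,0],"roll":0},{"linear":[0,0,0],"roll":0},{"linear":[0,0,0],"roll":0}]'

```text
t: 33.78
tcp_pos: [0.4918, 0.0782, 0.2403]
tool_rot: [0.707, -0.026, 0.028, -0.707]
force: [1.7, 0.4, 1.1]
finger_gap: 0.528
```

```bash
python3 - <<'E'
from ov import *
s=manip.sense();T=pose(s);print(s["t"],T[:3,3].round(4))
cv2.imwrite("pics/s15.png",manip.snapshot("side"));im=manip.snapshot("wrist");cv2.imwrite("pics/w15.png",im);cv2.imwrite("pics/t15.png",manip.snapshot("top"))
cv2.imwrite("pics/w15c.png",cv2.resize(im[140:340,225:410],None,fx=3,fy=3,interpolation=2))
E
```

```text
33.775 [0.4918 0.0782 0.2403]
```

View pics/s15.png

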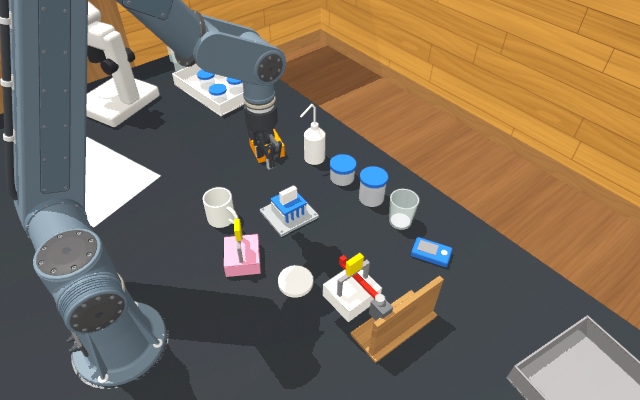

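View pics/w15.png

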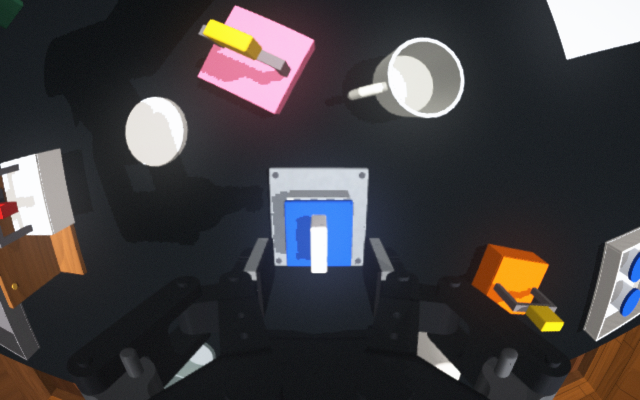

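View pics/t15.png

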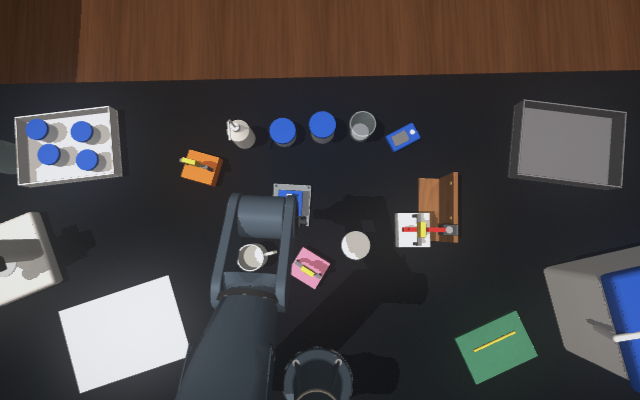

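```bash
python3 - <<'E'
from ov import *
s=manip.sense();T=pose(s);print(s["qd"].round(3))
cv2.imwrite("pics/w16.png",manip.snapshot("wrist"))
D=[.5518,.073,0]
overlay("pics/w16o.png","wrist",T,[(box(D,-.077,rect(.065,.06,.012)),(0,0,255)),(box(D,-.077,rect(.039,.037,.06)),(0,200,255)),(box(D,-.077,rect(.025,.008,.1)),(0,180,0))],(250,390,150,290),5.5,"pics/w16.png")
E
```

```text
[-0.001  0.     0.005  0.     0.002 -0.002]
```

View pics/w16o.png

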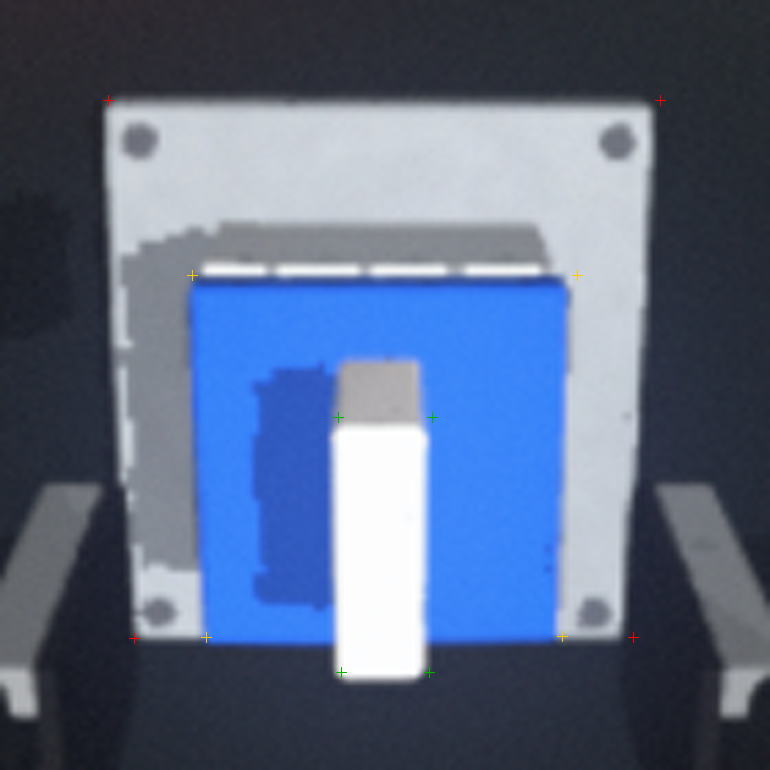

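```bash
python3 -c "
from station import manip
print(manip.sign_off())"
```

```text
the job is handed in; nothing more can be done
None
```

The job is done and handed in at about 34 s, in the order asked.

- **Hook:** I swung it out with the closed fingers until the force jumped from about 1 N to 6 N at the stop. The wrist picture then measured it at about 1.55 rad in world axes. With the board turned about -0.05 rad, that matches the 1.6 rad stop.
- **Cover:** I lifted it by its tab, passed its loop over the hook tip and lowered it onto the arm about 82 mm out from the hinge. It hung level after release and in the last side and top pictures.
- **Cold pack:** Its fins went into the dock's gaps without contact and met the base plate within 1 mm of the expected height. After release, the wrist picture showed it centred to well under 1 mm in y and about 1 mm off in x.
- **Everything else:** In the last pictures the other things stood where they started, and the gripper was clear of everything.

**Disagreement:** the wrist camera read about 1 mm off in y against the jaws and the top camera. I allowed for this by comparing pack and dock in the same camera.

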